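# Unclamp the cured plugs and lay them in the tray

### The job

The repaired stimulator plugs have cured: clear the small grey knobs out of the steel tray into the green bowl, slide the clamp's near jaw wide open by its black knob, and lift every plug out, gently (grip with 40 N at most), to lie flat inside the tray, square across its short side, every nose to the wall and every ribbed tail to you. Once all the plugs are in the tray, push the empty jaw fully home; leave the other things where they are.

Things in the scene. Friction and masses are not known exactly. Their poses are not given: they have to be found in the camera images.
- clamp: Metal curing clamp fixed to the worktop. Base 156x194 mm, its top at z 10 mm, on which up to 4 plugs lie along x at y = +-22.5, +-67.5 mm, each between two rails (tops z 14 mm, 19 mm apart inside, 27 outside). Origin: worktop level, middle of the plugs' row. +x to the wall (0.3 rad askew at most), y along the jaws. Fixed far jaw: face x = 36.5 mm, 18 mm thick, top z 31 mm.
- jaw (a joint): Sliding near jaw (m): 0 = fully home, only when empty; grows as it slides to the robot (clamp -x), stop at 0.052. Starts near 0.013 against the plugs, its lip (z 29 to 34 mm, 8 mm beyond the jaw's face) over their near ends; from 0.025 they are free. About 3 N moves it, it stays where left. Bar 20 mm thick, 186 long, face at clamp x = -24 mm minus this value.
- jaw_knob (a point): Middle of the black round knob on top of the sliding jaw: upright cylinder 24 mm in diameter, 24 mm tall, z 42 to 66 mm; this point is at z 54 mm and moves with the jaw.
- tray: Shallow rectangular steel instrument tray, loose, about 0.55 kg, 127 x 203 mm, rim 15 mm high and 2 mm thick; inside about 120 x 196 mm, floor 1.5 mm thick. Origin: centre of its underside. +x: across its short side, towards the wall (0.3 rad askew at most); y: along its long side.
- plug_1: Grey round cable plug, 20 g, 70 mm long. Origin: middle of its length, on the underside as it lies in the clamp (it may roll about its length); +y along it to the nose. Smooth body 16 mm wide, 18 high from y = -14 to +25 mm: grip it there, across its width. Blunt nose 13 mm thick at the +y end, thin ribbed tail 7 mm thick at the -y end. Absent in some starts.
- plug_1_nose (a point): End of the nose of plug_1, on its centre line, 35 mm from the middle; 9 mm above whatever the plug lies on.
- plug_1_tail (a point): End of the thin ribbed tail of plug_1, on its centre line, 35 mm from the middle.
- plug_2: Grey round cable plug, 20 g, 70 mm long. Origin: middle of its length, on the underside as it lies in the clamp (it may roll about its length); +y along it to the nose. Smooth body 16 mm wide, 18 high from y = -14 to +25 mm: grip it there, across its width. Blunt nose 13 mm thick at the +y end, thin ribbed tail 7 mm thick at the -y end. Absent in some starts.
- plug_2_nose (a point): End of the nose of plug_2, on its centre line, 35 mm from the middle; 9 mm above whatever the plug lies on.
- plug_2_tail (a point): End of the thin ribbed tail of plug_2, on its centre line, 35 mm from the middle.
- plug_3: Grey round cable plug, 20 g, 70 mm long. Origin: middle of its length, on the underside as it lies in the clamp (it may roll about its length); +y along it to the nose. Smooth body 16 mm wide, 18 high from y = -14 to +25 mm: grip it there, across its width. Blunt nose 13 mm thick at the +y end, thin ribbed tail 7 mm thick at the -y end. Absent in some starts.
- plug_3_nose (a point): End of the nose of plug_3, on its centre line, 35 mm from the middle; 9 mm above whatever the plug lies on.
- plug_3_tail (a point): End of the thin ribbed tail of plug_3, on its centre line, 35 mm from the middle.
- plug_4: Grey round cable plug, 20 g, 70 mm long. Origin: middle of its length, on the underside as it lies in the clamp (it may roll about its length); +y along it to the nose. Smooth body 16 mm wide, 18 high from y = -14 to +25 mm: grip it there, across its width. Blunt nose 13 mm thick at the +y end, thin ribbed tail 7 mm thick at the -y end. Absent in some starts.
- plug_4_nose (a point): End of the nose of plug_4, on its centre line, 35 mm from the middle; 9 mm above whatever the plug lies on.
- plug_4_tail (a point): End of the thin ribbed tail of plug_4, on its centre line, 35 mm from the middle.
- knob_1_mid (a point): Centre of a small grey round spare knob, 23 mm in diameter and 19 mm high, 15 g; it starts standing in the tray, this point 9.5 mm above the tray's floor. Absent in some starts.
- knob_2_mid (a point): Centre of a small grey round spare knob, 23 mm in diameter and 19 mm high, 15 g; it starts standing in the tray, this point 9.5 mm above the tray's floor. Absent in some starts.
- knob_3_mid (a point): Centre of a small grey round spare knob, 23 mm in diameter and 19 mm high, 15 g; it starts standing in the tray, this point 9.5 mm above the tray's floor. Absent in some starts.
- bowl: Round open green bowl, loose, 0.25 kg, 104 mm across the rim, 48 mm high, inner floor about 8 mm above the worktop and 60 mm across, inside widening to about 95 mm at the rim. Origin: centre of its underside. It stands behind the clamp and tray.
- strap_roll: Bystander: small black upright roll of strap; leave it alone. Origin at the centre of its underside.
- cotton_buds: Bystander: white tub of cotton buds; leave it alone. Origin at the centre of its underside.
- cream_pot: Bystander: low round cream pot; leave it alone. Origin at the centre of its underside.
- white_jar: Bystander: white jar with lid; leave it alone. Origin at the centre of its underside.

How it is judged (in metres and radians):
On the way, in this order (a step that is already met when the one before it is completed fails the run):
1. the clamp's jaw slid wide open (more than 40 mm of its 52 mm) (value of joint jaw above 0.04 m), for 0.2 s.
2. every plug lies in the tray, nose to the wall (x of plug_1_nose in the frame of tray between 0.01 and 0.062 m and x of plug_1_tail in the frame of tray between -0.062 and -0.01 m and y of plug_1_nose in the frame of tray between -0.098 and 0.098 m and z of plug_1_nose in the frame of tray between 0.002 and 0.018 m and y of plug_1_tail in the frame of tray between -0.098 and 0.098 m and z of plug_1_tail in the frame of tray between 0.002 and 0.018 m and angle between the y axis of each of plug_1, plug_2, plug_3, plug_4 and the x axis of tray, either way round below 0.35 rad and x of plug_2_nose in the frame of tray between 0.01 and 0.062 m and x of plug_2_tail in the frame of tray between -0.062 and -0.01 m and y of plug_2_nose in the frame of tray between -0.098 and 0.098 m and z of plug_2_nose in the frame of tray between 0.002 and 0.018 m and y of plug_2_tail in the frame of tray between -0.098 and 0.098 m and z of plug_2_tail in the frame of tray between 0.002 and 0.018 m and x of plug_3_nose in the frame of tray between 0.01 and 0.062 m and x of plug_3_tail in the frame of tray between -0.062 and -0.01 m and y of plug_3_nose in the frame of tray between -0.098 and 0.098 m and z of plug_3_nose in the frame of tray between 0.002 and 0.018 m and y of plug_3_tail in the frame of tray between -0.098 and 0.098 m and z of plug_3_tail in the frame of tray between 0.002 and 0.018 m and x of plug_4_nose in the frame of tray between 0.01 and 0.062 m and x of plug_4_tail in the frame of tray between -0.062 and -0.01 m and y of plug_4_nose in the frame of tray between -0.098 and 0.098 m and z of plug_4_nose in the frame of tray between 0.002 and 0.018 m and y of plug_4_tail in the frame of tray between -0.098 and 0.098 m and z of plug_4_tail in the frame of tray between 0.002 and 0.018 m), for 0.2 s.
3. the empty jaw pushed home (within 4 mm) (value of joint jaw below 0.004 m), for 0.2 s.
At the end, for the whole second after the job is handed in: Every plug present rests flat on the tray's floor inside the rim, within 0.35 rad of its short direction, nose end 10 mm or more past the tray's middle to the wall, tail likewise to the robot; every knob present is in the bowl; tray and bowl stand upright; the jaw is within 4 mm of home (all of step 2 and horizontal distance between each of knob_1_mid, knob_2_mid, knob_3_mid and bowl below 0.045 m and z of knob_1_mid in the frame of bowl between 0.005 and 0.05 m and z of knob_2_mid in the frame of bowl between 0.005 and 0.05 m and z of knob_3_mid in the frame of bowl between 0.005 and 0.05 m and angle between bowl's own z axis and vertical below 0.15 rad and value of joint jaw below 0.004 m and angle between tray's own z axis and vertical below 0.1 rad); the robot touches nothing.
It fails at once if a plug squeezed by the fingers with more than 100 N (both fingers together) (contact force between the fingers and plug_1 above 100 N or contact force between the fingers and plug_2 above 100 N or contact force between the fingers and plug_3 above 100 N or contact force between the fingers and plug_4 above 100 N).
It fails at once if one of the other loose things pushed more than 50 mm away (distance of any of strap_roll, cotton_buds, cream_pot, white_jar from where it was at the start of the episode above 0.05 m).
Of knob_1, knob_2, knob_3 only 2 to 3 are there at a start; the rules pass over those that are not, and their reading is None.
Of plug_1, plug_2, plug_3, plug_4 only 2 to 4 are there at a start; the rules pass over those that are not, and their reading is None.
At some moment in a run one of tray may be knocked a few centimetres aside while the robot is not near it.
Once in a run the grip may slacken for a moment while it holds something.
It also fails if it takes over 210 s, if anything falls off the work surface, if the arm or the gripper's body presses on something with over 40 N, if the wrist force passes 120 N, or if a joint passes its speed limit or range.

### The arm

A 6-joint arm with a two-finger parallel gripper is mounted at the origin on a cart in front of the work surface, level with it; the furniture and walls round the work are solid. World frame = base frame: x ahead of the robot, y to its left, z up, the work surface at z = 0. Lengths are in mm, angles in rad, forces in N, time in s.
With the tool pointing down it reaches from about 275 to 825 mm from the base axis. Payload 4.9 kg.
Tool frame: the origin (TCP) lies at the centre of the arm's flange, where the gripper is bolted on; the fingertips stand 173 mm ahead of it and the grasp point (between the pads) lies 155 mm ahead of it (r.grip_point_offset is the z of the grasp point in the tool frame, in mm); z points along the fingers, y is the line along which they close (so a half turn about z gives the same grasp; the last joint's range is limited). The gripper opens to 85 mm and grips with 20 to 120 N. Pads are 22 mm wide; open, the fingers measure 114 mm over their backs; the gripper's body (76 mm by 85 mm) begins 54 mm behind the grasp point. The pads swing forward as they close: fully open they stand 13 mm farther back than shut.
Start: joints at [1.012, 0.326, -0.193, 1.052, 0, 1.437], TCP at [226.673, 501.137, 404.681] pointing down, gripper open.
Joint ranges: [-2.65, 2.65], [-0.97, 1.79], [-1.3, 1.35], [-1.93, 2.1], [-1.47, 1.37], [-3.14, 3.14]. Speed limits (rad/s): [2.57, 2.57, 3.14, 3.14, 3.14, 3.14].

### API

Orientations are given as a rotation vector (axis times angle).
In Python, from plant import r gives the robot as it stands. The module is installed in compiled form; this text tells all that it offers.
- The arm moves only by the tool arm_command, never from a script. Its argument "moves" is a list of rows, each a list of 7 numbers: the opening, from 0 (shut) to 1 (fully open), then the shift along the tool's x, y, z in m, then the turn, a rotation vector about the tool's x, y, z in degrees. In form: [[fingers, tx, ty, tz, wx, wy, wz], ...]. A call has 1 to 5 rows; each row is the pose to reach, as a shift and turn from the pose commanded when the call began, along the tool's axes at that moment; what a row does not reach only later rows make up. A row lasts 1/8 s, in which the tool goes at most 62.5 mm and 10.7 degrees, less where a joint would pass 70% of its speed; a pose out of reach is approached as far as the arm can. A call with a gripper value outside its range is refused whole. The fingers move at their own pace and stop on an object; "grip_force" is the grip in N (left out, the last holds). Time passes only in rows, so rows that repeat a pose let the fingers close. It gives the time, the measured TCP pose, the force, the opening and the grip force at its end, in the units of the state.
- r.sense(): the state, without advancing time (a new reading comes with each control period).
- r.read_camera(name): name is "scene" or "top" or "wrist"; returns the picture (400x640x3 uint8, red, green, blue); there is no depth.
- r.camera_params(name): a dict with "fx", "fy", "cx", "cy" (pixels), "rvec" (rotation vector, rad) and "tvec" (3), from world to camera coordinates, as OpenCV has them; the wrist camera has in their place "tool_from_camera" (4x4, takes a point from camera to tool coordinates, whose origin is the TCP and whose axes are the flange's). Camera axes: x right, y down, z forward; pixel columns grow to the right and rows downward; lengths in mm; the calibration is good to about 2 mm. A picture is of the moment at which its call begins: read the wrist's pose just before it. camera_params takes no time and is no camera call.
- r.finish_job(): hands the job in; it is judged then, once.
The state is a dict: "t": time; "qpos": joint angles; "dq": joint speeds; "effort": joint torques, N m; "tcp_pos": TCP position; "tool_rot": TCP orientation; "force": force on the tool from outside, world axes, zero at the start; "torque": the same for the moment, N m; "grip_width": opening from 0.0 (shut) to 1.0 (fully open); "finger_force": force on a finger pad.
Only numpy, scipy, OpenCV 4.12 (cv2) and the standard library are available. Lean on these libraries where they do the work, as an engineer would, in place of code of your own. Each camera call takes 0.05 s, during which the arm holds its last target. There are 200 camera calls.

## Working session

There is one attempt and no reset: what is moved stays moved. The work goes in short steps, Python scripts to look and compute and a tool call to move; the robot and the scene stay as the last step left them, time stands still between calls to the robot, and variables do not carry over. Pictures are saved under pics/ and viewed, at most 14 in all, crops included, and the job is handed in when it is done.

Besides the shell and the picture viewer there is one more tool, called after "Call:" as name([rows], argument=value, ...), one row to a line, values as JSON. arm_command: Moves the arm, as the interface text tells. Its arguments: {"type":"object","properties":{"moves":{"type":"array"},"grip_force":{"type":"number"}},"required":["moves"]}

```bash
mkdir -p pics; ls; cat > h.py <<'E'
import numpy as np, cv2
from scipy.spatial.transform import Rotation as R
from plant import r
def snap(cam,name):
    s=r.sense(); im=r.read_camera(cam); cv2.imwrite(f'pics/{name}.png',im[:,:,::-1]); return s,im
def cam(name,s=None):
    p=r.camera_params(name); K=np.array([[p['fx'],0,p['cx']],[0,p['fy'],p['cy']],[0,0,1.]])
    if 'rvec' in p:
        M=R.from_rotvec(np.ravel(p['rvec'])).as_matrix(); t=np.ravel(p['tvec'])
    else:
        T=np.eye(4); T[:3,:3]=R.from_rotvec(s['tool_rot']).as_matrix(); T[:3,3]=s['tcp_pos']
        W=np.linalg.inv(T@np.array(p['tool_from_camera'])); M=W[:3,:3]; t=W[:3,3]
    return K,M,t
def back(name,uv,z,s=None):
    K,M,t=cam(name,s); uv=np.atleast_2d(uv).astype(float); z=np.broadcast_to(z,len(uv))
    d=(M.T@np.linalg.inv(K)@np.c_[uv,np.ones(len(uv))].T).T; c=-M.T@t
    return c+d*((z-c[2])/d[:,2])[:,None]
def proj(name,P,s=None):
    K,M,t=cam(name,s); q=(K@(M@np.atleast_2d(P).T+t[:,None])).T; return q[:,:2]/q[:,2:]
E
python3 - <<'E'
from h import *
np.set_printoptions(precision=1,suppress=True)
for c in('top','scene'): snap(c,c+'0'); print(c,back(c,[[320,200],[0,0],[640,400]],0))
s=r.sense(); print(s)
print(R.from_rotvec(s['tool_rot']).as_matrix()); print(r.camera_params('wrist'))
E
```

```text
pics
top [[ 607.2  -47.7    0. ]
 [1330.9  956.4    0. ]
 [   1.6 -887.9    0. ]]
scene [[  634.6    62.6     0. ]
 [ 1002.3 -8415.1     0. ]
 [  665.7  -654.4     0. ]]
{'t': 0.1, 'qpos': array([ 1. ,  0.3, -0.2,  1.1,  0. ,  1.4]), 'dq': array([ 0., -0.,  0., -0., -0.,  0.]), 'effort': array([  0. , -44.4,  26.3,   0. ,  -0. ,  -0. ]), 'tcp_pos': array([226.5, 500.9, 404. ]), 'tool_rot': array([-0.7, -3.1,  0. ]), 'force': array([-0.8, -0.8, -0.2]), 'torque': array([-0. ,  0.1,  0. ]), 'finger_force': 0.0, 'grip_width': 0.9972936420507957}
[[-0.9  0.4 -0. ]
 [ 0.4  0.9 -0. ]
 [ 0.  -0.  -1. ]]
{'fx': 282.64256320616926, 'fy': 282.64256320616926, 'cx': 322.4975471627157, 'cy': 204.3716226497495, 'tool_from_camera': array([[ 0. , -1. , -0.3, 64.9],
       [ 1. ,  0. , -0. , -0.3],
       [ 0. , -0.3,  1. , 31.6],
       [ 0. ,  0. ,  0. ,  1. ]])}
```

View pics/top0.png

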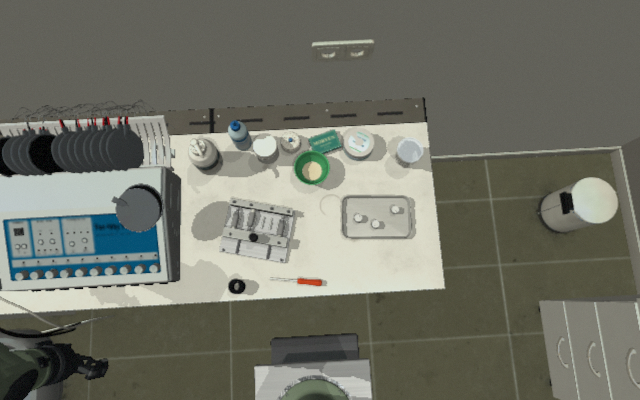

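View pics/scene0.png

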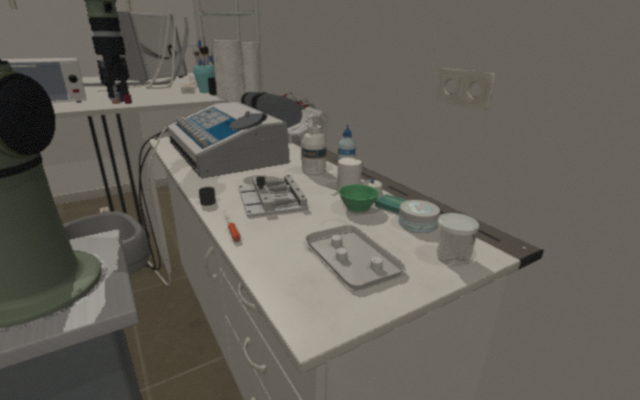

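```bash
python3 - <<'E'
from h import *
np.set_printoptions(precision=1,suppress=True)
im=cv2.imread('pics/top0.png'); c=im[130:300,200:440]; cv2.imwrite('pics/top0c.png',cv2.resize(c,None,fx=3.3,fy=3.3,interpolation=cv2.INTER_CUBIC))
print('bowl rim',back('top',[311,167],48),'jawknob',back('top',[253,238],66),'tray',back('top',[378,217],15))
print('traycorners',back('top',[[343,197],[414,196],[344,237],[415,238]],15))
print('knobs',back('top',[[361,217],[375,224],[397,209]],20))
print('clamp corners',back('top',[[231,199],[296,213],[222,251],[290,262]],12))
print('tab',back('top',[[180,290],[440,288],[420,125]],0))
print(r.camera_params('top'))
E
```

```text
bowl rim [[696.4 -26.4  48. ]] jawknob [[496.  144.7  66. ]] tray [[ 544.  -213.4   15. ]]
traycorners [[ 609.2 -115.5   15. ]
 [ 600.6 -324.5   15. ]
 [ 491.1 -110.5   15. ]
 [ 476.6 -315.2   15. ]]
knobs [[ 545.9 -163.4   20. ]
 [ 523.1 -202.4   20. ]
 [ 563.6 -270.    20. ]]
clamp corners [[622.3 213.7  12. ]
 [569.7  24.8  12. ]
 [470.8 242.   12. ]
 [428.4  48.3  12. ]]
tab [[ 367.8  365.     0. ]
 [ 331.4 -375.6    0. ]
 [ 825.8 -368.4    0. ]]
{'fx': 457.86054939534756, 'fy': 457.86054939534756, 'cx': 321.8043145486582, 'cy': 200.77589055899065, 'rvec': array([ 2.1, -2.2,  0.2]), 'tvec': array([ -18.4,  593.5, 1233.9])}
```

View pics/top0c.png

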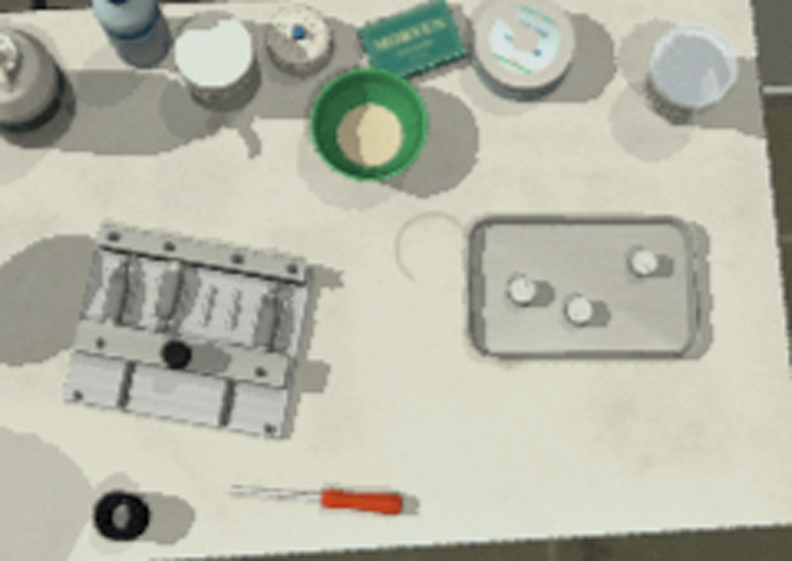

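```bash
cat >> h.py <<'E'
def toolR(yaw): # tool z down, tool y = world y turned by yaw
    return R.from_euler('z',yaw).as_matrix()@np.diag([-1,1,-1.])
def plan(wps,start=None,n=5):
    """wps: rows (open, x,y,z of grasp point mm, yaw, rows); prints calls in tool units; start=(tcp,Rot)"""
    s=r.sense(); p0,R0=(np.array(s['tcp_pos']),R.from_rotvec(s['tool_rot']).as_matrix()) if start is None else start
    p,Rm=p0,R0; rows=[]
    def path():
        p,Rm=p0,R0
        for o,x,y,z,yaw,k in wps:
            q=np.array([x,y,z+r.grip_point_offset]); Q=toolR(yaw)
            rv=R.from_matrix(Rm.T@Q).as_rotvec()
            m=max(k,int(np.ceil(np.linalg.norm(q-p)/55)),int(np.ceil(np.degrees(np.linalg.norm(rv))/9)))
            for i in range(1,m+1):
                f=min(1,i/max(1,m if k<=1 else max(1,m-k+1) if k>m else m))
                yield o,p+(q-p)*f,Rm@R.from_rotvec(rv*f).as_matrix()
            p,Rm=q,Q
    L=list(path())
    for i in range(0,len(L),n):
        out=[]
        for o,q,Q in L[i:i+n]:
            t=R0.T@(q-p0)/1000; w=np.degrees(R.from_matrix(R0.T@Q).as_rotvec())
            out.append([o]+[round(float(v),4) for v in t]+[round(float(v),2) for v in w])
        print('CALL',str(out).replace('-0.0,','0,').replace('-0.0]','0]'))
        p0,R0=L[min(i+n,len(L))-1][1:]
E
python3 - <<'E'
from h import *
plan([(1,460,140,245,-0.24,1)])
E
```

```text
CALL [[1, -0.0452, -0.0291, 0.0006, -0.01, 0, -1.32], [1, -0.0904, -0.0581, 0.0011, -0.02, -0.01, -2.65], [1, -0.1356, -0.0872, 0.0017, -0.03, -0.01, -3.97], [1, -0.1807, -0.1163, 0.0023, -0.04, -0.01, -5.3], [1, -0.2259, -0.1454, 0.0029, -0.06, -0.01, -6.62]]
CALL [[1, -0.0415, -0.0341, 0.0006, -0.01, 0, -1.32], [1, -0.0831, -0.0682, 0.0011, -0.02, -0.01, -2.65], [1, -0.1246, -0.1023, 0.0017, -0.03, -0.01, -3.97]]
```

Call:
arm_command([
  [1,-0.03,-0.04,0,0,0,-1.3],
  [1,-0.06,-0.08,0,0,0,-2.6],
  [1,-0.1,-0.115,0,0,0,-4],
  [1,-0.15,-0.135,0.002,0,0,-5.3],
  [1,-0.2,-0.15,0.003,0,0,-6.6],
])

```text
t: 0.72
tcp_pos: [347.5, 280.5, 401.6]
tool_rot: [-0.483, -3.104, -0.0]
force: [-0.6, 0.0, -1.1]
grip_width: 0.999
finger_force: 0.0
```

Call:
arm_command([
  [1,-0.04,-0.034,0,0,0,-1.3],
  [1,-0.08,-0.065,0.001,0,0,-2.6],
  [1,-0.115,-0.1,0.002,0,0,-4],
  [1,-0.145,-0.1,0.002,0,0,-4],
  [1,-0.145,-0.1,0.002,0,0,-4],
])

```text
t: 1.35
tcp_pos: [456.2, 141.5, 399.3]
tool_rot: [0.38, 3.118, -0.0]
force: [-1.0, 0.0, -0.8]
grip_width: 0.999
finger_force: 0.0
```

```bash
python3 - <<'E'
from h import *
s,im=snap('wrist','w1'); print(s['tcp_pos'],s['tool_rot'],s['t'])
E
```

```text
[456.17674121 141.48581327 399.3111473 ] [ 3.80210297e-01  3.11828983e+00 -1.90667105e-05] 1.35
```

View pics/w1.png

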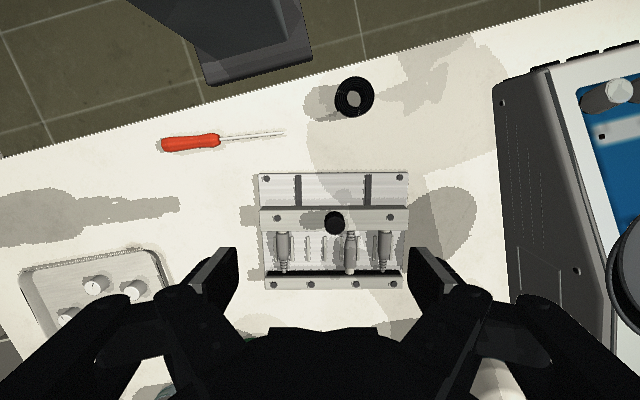

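```bash
python3 - <<'E'
from h import *
np.set_printoptions(precision=1,suppress=True)
im=cv2.imread('pics/w1.png'); c=im[165:300,250:420]; cv2.imwrite('pics/w1c.png',cv2.resize(c,None,fx=4.4,fy=4.4,interpolation=cv2.INTER_CUBIC))
E
```

```text
(no output)
```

View pics/w1c.png

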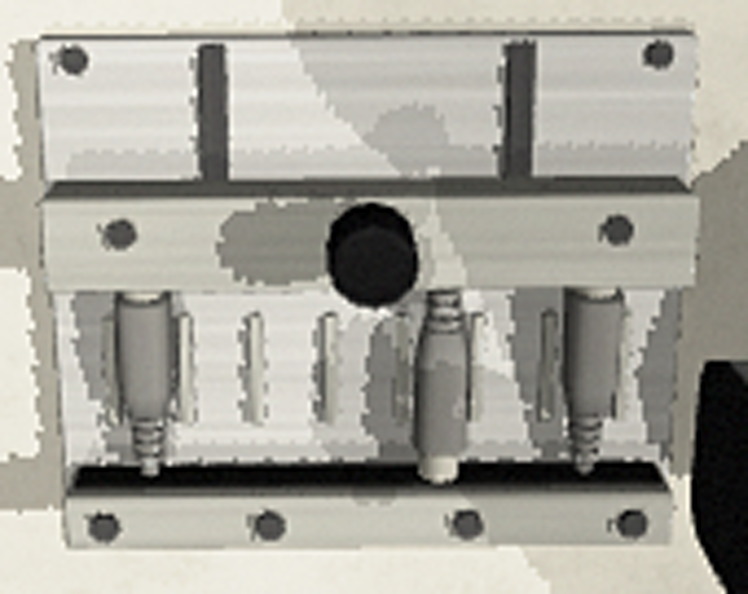

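```bash
cat > st.py <<'E'
E
python3 - <<'E'
from h import *
np.set_printoptions(precision=1,suppress=True)
s=r.sense()
f=lambda a:np.array(a,float)/4.4+[250,165]
B=lambda a,z:back('wrist',f(a),z,s)
near=B([[40,37],[692,33]],10); far=B([[68,546],[670,546]],31); face=B([[70,490],[668,490]],31)
kn=B([[372,262]],66); jf=B([[45,287],[695,290]],34)
slots=B([[147,390],[442,390],[592,390]],19)
for n,a in zip('near far face jawfront'.split(),(near,far,face,jf)):
    d=a[1]-a[0]; print(n,a.tolist() and a, 'len',np.linalg.norm(d),'yaw',np.arctan2(-d[0],d[1]))
print('knob',kn,'\nplugs',slots)
yaw=-.243
for n,a in (('far',far),('face',face),('near',near),('jf',jf),('knob',kn),('pl',slots)):
    c=np.array([np.cos(yaw),np.sin(yaw)]);e=np.array([-np.sin(yaw),np.cos(yaw)])
    print(n,'along',a[:,:2]@c,'across',a[:,:2]@e)
u=[[95,283],[131,292],[63,315]]; print('trayknobs',back('wrist',u,20,s))
E
```

```text
near [[425.9  65.5  10. ]
 [469.8 248.8  10. ]] len 188.47320942788096 yaw -0.23491296991683036
far [[575.3  33.1  31. ]
 [619.  211.2  31. ]] len 183.4283085346836 yaw -0.24075074278410194
face [[557.2  39.2  31. ]
 [600.1 213.8  31. ]] len 179.8486396688112 yaw -0.2407907767095732
jawfront [[492.5  51.9  34. ]
 [537.5 231.4  34. ]] len 185.12640047282596 yaw -0.2458266447933432
knob [[496.3 145.3  66. ]] 
plugs [[536.3  67.5  19. ]
 [557.7 154.7  19. ]
 [568.6 199.1  19. ]]
far along [550.4 550. ] across [170.5 354. ]
face along [531.5 531.1] across [172.1 351.9]
near along [397.6 396.1] across [166.  354.5]
jf along [465.5 466.1] across [168.9 354. ]
knob along [446.8] across [260.4]
pl along [504.3 504.1 504. ] across [194.6 284.4 330. ]
trayknobs [[ 516.3 -196.2   20. ]
 [ 541.1 -153.7   20. ]
 [ 552.4 -263.    20. ]]
```

```bash
cat >> h.py <<'E'
CY=-0.241
def cl(x,y):
    c=np.array([np.cos(CY),np.sin(CY)]);e=np.array([-np.sin(CY),np.cos(CY)])
    d=.001*0
    return c*(495.0+x)+e*(261.2+y)
E
python3 - <<'E'
from h import *
# origin from far/face/plug measures with CY
s=r.sense(); f=lambda a:np.array(a,float)/4.4+[250,165]
B=lambda a,z:back('wrist',f(a),z,s)[:,:2]
c=np.array([np.cos(CY),np.sin(CY)]);e=np.array([-np.sin(CY),np.cos(CY)])
print(B([[68,546],[670,546]],31)@c-54.5,B([[70,490],[668,490]],31)@c-36.5,B([[147,390],[442,390],[592,390]],19)@e-[-67.5,22.5,67.5],B([[68,546],[670,546]],31)@e, B([[372,262]],66)@c,B([[372,262]],66)@e)
k=np.r_[B([[372,262]],66)[0]]; print(k)
plan([(1,*k,110,CY,1),(1,*k,60,CY,2)])
E
```

```text
[496.2585331  496.21281227] [495.29337745 495.25574892] [261.06643726 260.88102747 261.53685212] [169.44019487 352.86849771] [447.28069657] [259.5477587]
[496.30145061 145.29256927]
CALL [[1, -0.0132, 0.0043, 0.0448, -0.01, -0.02, -0.01], [1, -0.0263, 0.0087, 0.0896, -0.01, -0.05, -0.01], [1, -0.0395, 0.013, 0.1344, -0.02, -0.07, -0.02], [1, -0.0395, 0.013, 0.1594, -0.02, -0.07, -0.02], [1, -0.0396, 0.013, 0.1844, -0.02, -0.07, -0.02]]
```

Call:
arm_command([
  [1,-0.013,0.004,0.03,0,0,0],
  [1,-0.026,0.009,0.08,0,0,0],
  [1,-0.0395,0.013,0.13,0,0,0],
  [1,-0.0395,0.013,0.16,0,0,0],
  [1,-0.0395,0.013,0.184,0,0,0],
], grip_force=40)

```text
t: 2.02
tcp_pos: [494.6, 146.6, 214.0]
tool_rot: [-0.373, -3.117, 0.001]
force: [0.7, -0.0, -0.3]
grip_width: 1.002
finger_force: 0.0
```

Call:
arm_command([
  [0.1,0,0,0,0,0,0],
  [0.1,0,0,0,0,0,0],
  [0.1,0,0,0,0,0,0],
  [0.1,0,0,0,0,0,0],
  [0.1,0,0,0,0,0,0],
])

```text
t: 2.65
tcp_pos: [496.6, 145.6, 217.1]
tool_rot: [0.376, 3.117, -0.001]
force: [-2.1, -1.1, 5.6]
grip_width: 0.261
finger_force: 38.9
```

Call:
arm_command([
  [0.1,0.01,0,0,0,0,0],
  [0.1,0.02,0,0,0,0,0],
  [0.1,0.03,0,0,0,0,0],
  [0.1,0.035,0,0,0,0,0],
  [0.1,0.036,0,0,0,0,0],
])

```text
t: 3.28
tcp_pos: [461.6, 154.1, 217.1]
tool_rot: [0.376, 3.115, -0.003]
force: [2.3, -4.7, 6.0]
grip_width: 0.262
finger_force: 41.0
```

Call:
arm_command([
  [0.1,0,0,0,0,0,0],
  [0.7,0,0,0,0,0,0],
  [1,0,0,0,0,0,0],
  [1,0,0,0,0,0,0],
  [1,0,0,0,0,0,0],
])

```text
t: 3.9
tcp_pos: [461.0, 154.5, 215.5]
tool_rot: [-0.375, -3.118, -0.0]
force: [-0.4, -1.1, -0.6]
grip_width: 1.0
finger_force: 0.0
```

Call:
arm_command([
  [1,0,0,-0.04,0,0,0],
  [1,0,0,-0.1,0,0,0],
  [1,0,0,-0.16,0,0,0],
  [1,0,0,-0.18,0,0,0],
  [1,0,0,-0.18,0,0,0],
])

```text
t: 4.53
tcp_pos: [461.7, 154.6, 397.2]
tool_rot: [0.375, 3.116, 0.002]
force: [0.2, 0.1, 0.4]
grip_width: 1.002
finger_force: 0.0
```

```bash
sed -i 's/(495.0+x)/(495.6+x)/' h.py; python3 - <<'E'
from h import *
s,im=snap('wrist','w2'); print(s['tcp_pos'])
im=cv2.imread('pics/w2.png')[130:400]; cv2.imwrite('pics/w2c.png',im)
E
```

```text
[461.69877484 154.55407709 397.18663283]
```

View pics/w2c.png

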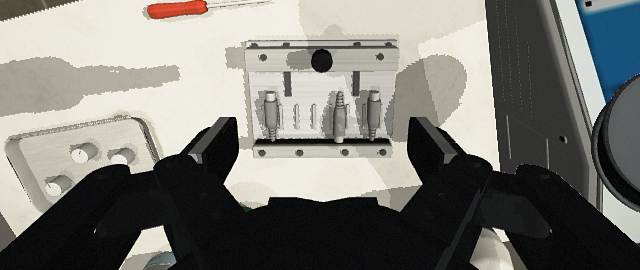

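```bash
python3 - <<'E'
from h import *
plan([(1,490,-205,215,-0.05,1)])
E
```

```text
CALL [[1, -0.0162, -0.0489, 0.0037, 0.0, 0.0, -1.55], [1, -0.0324, -0.0978, 0.0074, 0.0, 0.01, -3.11], [1, -0.0486, -0.1467, 0.0111, 0.01, 0.01, -4.66], [1, -0.0648, -0.1956, 0.0147, 0.01, 0.02, -6.21], [1, -0.081, -0.2445, 0.0184, 0.01, 0.02, -7.77]]
CALL [[1, -0.0094, -0.0506, 0.0037, 0.0, 0.0, -1.55], [1, -0.0189, -0.1013, 0.0074, 0.0, 0.01, -3.11]]
```

Call:
arm_command([
  [1,-0.016,-0.049,0.004,0,0,-1.5],
  [1,-0.032,-0.098,0.007,0,0,-3.1],
  [1,-0.049,-0.147,0.011,0,0,-4.7],
  [1,-0.065,-0.196,0.015,0,0,-6.2],
  [1,-0.081,-0.244,0.018,0,0,-7.8],
])

```text
t: 5.2
tcp_pos: [481.1, -103.3, 375.3]
tool_rot: [-0.161, -3.134, -0.002]
force: [0.0, 0.7, 1.4]
grip_width: 0.997
finger_force: 0.0
```

Call:
arm_command([
  [1,-0.01,-0.05,0.004,0,0,-1.5],
  [1,-0.019,-0.101,0.007,0,0,-3.1],
  [1,-0.019,-0.101,0.007,0,0,-3.1],
  [1,-0.019,-0.101,0.007,0,0,-3.1],
])

```text
t: 5.7
tcp_pos: [489.7, -203.8, 368.8]
tool_rot: [-0.079, -3.137, -0.004]
force: [0.1, 1.3, 0.2]
grip_width: 0.999
finger_force: 0.0
```

```bash
python3 - <<'E'
from h import *
s,im=snap('wrist','w3'); print(s['tcp_pos'],s['tool_rot'])
E
```

```text
[ 489.66642096 -203.81756685  368.81379446] [-0.07872168 -3.13738064 -0.00362497]
```

View pics/w3.png

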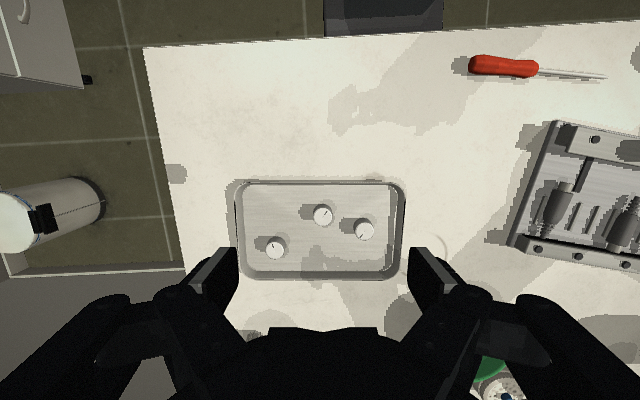

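```bash
python3 - <<'E'
from h import *
np.set_printoptions(precision=1,suppress=True)
s=r.sense()
print('knobs',back('wrist',[[324,215],[364,229.5],[275,247]],20.5,s))
print('knobs from top',back('top',[[361,217],[375,224],[397,209]],20.5))
e=back('wrist',[[320,181],[320,280],[237,230],[404,230]],15,s); print('edges',e)
print('corners',back('wrist',[[250,182],[392,181],[248,280],[394,280]],15,s))
print('bowl top', back('top',[[311,152.5],[311,185],[294,168],[328,168]],48))
im=cv2.imread('pics/top0.png').astype(int); 
g=((im[:,:,1]-im[:,:,2]>40)&(im[:,:,1]-im[:,:,0]>15)).astype(np.uint8)[140:195,285:335]
ys,xs=np.nonzero(g); print(xs.min()+285,xs.max()+285,ys.min()+140,ys.max()+140)
E
```

```text
knobs [[ 522.2 -203.1   20.5]
 [ 542.6 -156.4   20.5]
 [ 559.7 -264.3   20.5]]
knobs from top [[ 545.8 -163.4   20.5]
 [ 523.1 -202.3   20.5]
 [ 563.5 -269.9   20.5]]
edges [[ 482.6 -205.8   15. ]
 [ 610.  -212.4   15. ]
 [ 537.7 -309.3   15. ]
 [ 547.6 -107.2   15. ]]
corners [[ 479.8 -286.8   15. ]
 [ 486.7 -122.6   15. ]
 [ 605.5 -303.8   15. ]
 [ 614.7 -118.2   15. ]]
bowl top [[740.4 -28.7  48. ]
 [642.6 -23.6  48. ]
 [696.1  23.   48. ]
 [690.6 -75.6  48. ]]
294 334 140 184
```

```bash
python3 - <<'E'
from h import *
k=(522,-203.5)
plan([(.45,*k,90,-.05,1),(.45,*k,23,-.05,3),(.1,*k,23,-.05,3)])
print()
st=(np.array([*k,23+155.]),toolR(-.05))
b=(689,-26)
k2=(543,-157.5)
plan([(.1,*k,90,-.05,1),(.1,*b,120,-.05,1),(.1,*b,58,-.05,3),(.45,*b,58,-.05,4),(.45,*b,120,-.05,1)],st)
print()
st=(np.array([*b,120+155.]),toolR(-.05))
plan([(.45,*k2,90,-.05,1),(.45,*k2,23,-.05,3),(.1,*k2,23,-.05,4)],st)
E
```

```text
CALL [[0.45, -0.0108, 0.0004, 0.0415, 0.04, -0.05, 0.02], [0.45, -0.0216, 0.0008, 0.083, 0.07, -0.1, 0.04], [0.45, -0.0325, 0.0011, 0.1245, 0.11, -0.15, 0.05], [0.45, -0.0325, 0.0011, 0.1469, 0.11, -0.15, 0.05], [0.45, -0.0326, 0.0011, 0.1692, 0.11, -0.15, 0.05]]
CALL [[0.45, 0.0, 0.0, 0.0223, 0.0, 0.0, 0.0], [0.1, 0.0, 0.0, 0.0223, 0.0, 0.0, 0.0], [0.1, 0.0, 0.0, 0.0223, 0.0, 0.0, 0.0], [0.1, 0.0, 0.0, 0.0223, 0.0, 0.0, 0.0]]

CALL [[0.1, 0.0, 0.0, -0.0334, 0.0, 0.0, 0.0], [0.1, 0.0, 0.0, -0.0667, 0.0, 0.0, 0.0], [0.1, -0.0316, 0.0371, -0.0727, 0.0, 0.0, 0.0], [0.1, -0.0632, 0.0742, -0.0787, 0.0, 0.0, 0.0], [0.1, -0.0948, 0.1114, -0.0847, 0.0, 0.0, 0.0]]
CALL [[0.1, -0.0316, 0.0371, -0.006, 0.0, 0.0, 0.0], [0.1, -0.0632, 0.0742, -0.012, 0.0, 0.0, 0.0], [0.1, -0.0632, 0.0742, 0.0087, 0.0, 0.0, 0.0], [0.1, -0.0632, 0.0742, 0.0293, 0.0, 0.0, 0.0], [0.1, -0.0632, 0.0742, 0.05, 0.0, 0.0, 0.0]]
CALL [[0.45, 0.0, 0.0, 0.0, 0.0, 0.0, 0.0], [0.45, 0.0, 0.0, 0.0, 0.0, 0.0, 0.0], [0.45, 0.0, 0.0, 0.0, 0.0, 0.0, 0.0], [0.45, 0.0, 0.0, 0.0, 0.0, 0.0, 0.0], [0.45, 0.0, 0.0, -0.031, 0.0, 0.0, 0.0]]
CALL [[0.45, 0.0, 0.0, -0.031, 0.0, 0.0, 0.0]]

CALL [[0.45, 0.0348, -0.0347, 0.0076, 0.0, 0.0, 0.0], [0.45, 0.0696, -0.0693, 0.0151, 0.0, 0.0, 0.0], [0.45, 0.1044, -0.104, 0.0227, 0.0, 0.0, 0.0], [0.45, 0.1392, -0.1386, 0.0303, 0.0, 0.0, 0.0], [0.45, 0.1392, -0.1386, 0.0526, 0.0, 0.0, 0.0]]
CALL [[0.45, 0.0, 0.0, 0.0223, 0.0, 0.0, 0.0], [0.45, 0.0, 0.0, 0.0447, 0.0, 0.0, 0.0], [0.1, 0.0, 0.0, 0.0447, 0.0, 0.0, 0.0], [0.1, 0.0, 0.0, 0.0447, 0.0, 0.0, 0.0], [0.1, 0.0, 0.0, 0.0447, 0.0, 0.0, 0.0]]
CALL [[0.1, 0.0, 0.0, 0.0, 0.0, 0.0, 0.0]]
```

Call:
arm_command([
  [0.45,-0.011,0,0.03,0,0,0],
  [0.45,-0.0325,0.001,0.075,0,0,0],
  [0.45,-0.0325,0.001,0.12,0,0,0],
  [0.45,-0.0325,0.001,0.147,0,0,0],
  [0.45,-0.0325,0.001,0.169,0,0,0],
], grip_force=30)

```text
t: 6.38
tcp_pos: [522.4, -202.7, 200.1]
tool_rot: [-0.074, -3.139, -0.002]
force: [0.2, -0.5, 0.6]
grip_width: 0.448
finger_force: 0.0
```

Call:
arm_command([
  [0.45,0,0,0.022,0,0,0],
  [0.1,0,0,0.022,0,0,0],
  [0.1,0,0,0.022,0,0,0],
  [0.1,0,0,0.022,0,0,0],
  [0.1,0,0,0.022,0,0,0],
])

```text
t: 7.0
tcp_pos: [523.2, -205.0, 180.5]
tool_rot: [0.078, 3.139, -0.001]
force: [0.3, 0.2, -0.6]
grip_width: 0.257
finger_force: 29.7
```

Call:
arm_command([
  [0.1,0,0,-0.035,0,0,0],
  [0.1,0,0,-0.07,0,0,0],
  [0.1,-0.032,0.037,-0.075,0,0,0],
  [0.1,-0.063,0.074,-0.08,0,0,0],
  [0.1,-0.095,0.112,-0.085,0,0,0],
])

```text
t: 7.62
tcp_pos: [624.2, -97.0, 265.6]
tool_rot: [0.079, 3.14, -0.001]
force: [0.5, -0.4, -0.5]
grip_width: 0.256
finger_force: 29.7
```

Call:
arm_command([
  [0.1,-0.032,0.037,-0.006,0,0,0],
  [0.1,-0.063,0.075,-0.012,0,0,0],
  [0.1,-0.063,0.075,0.009,0,0,0],
  [0.1,-0.063,0.075,0.03,0,0,0],
  [0.1,-0.063,0.075,0.05,0,0,0],
])

```text
t: 8.25
tcp_pos: [690.0, -25.8, 214.1]
tool_rot: [0.078, 3.14, -0.0]
force: [0.0, 0.5, -0.4]
grip_width: 0.259
finger_force: 29.7
```

```bash
python3 - <<'E'
from h import *
s,im=snap('scene','s1'); print(s['tcp_pos'],s['grip_width'],s['finger_force'])
im=cv2.imread('pics/s1.png')[120:290,180:500]; cv2.imwrite('pics/s1c.png',cv2.resize(im,None,fx=2.4,fy=2.4,interpolation=cv2.INTER_CUBIC))
E
```

```text
[689.96868471 -25.82609856 214.14204425] 0.25854848201779707 29.702835381031036
```

View pics/s1c.png

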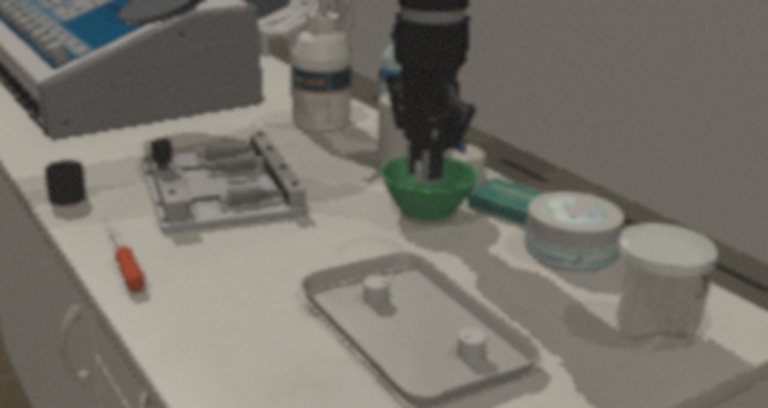

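Call:
arm_command([
  [0.45,0,0,0,0,0,0],
  [0.45,0,0,0,0,0,0],
  [0.45,0,0,0,0,0,0],
  [0.45,0,0,-0.03,0,0,0],
  [0.45,0,0,-0.062,0,0,0],
])

```text
t: 8.93
tcp_pos: [689.8, -26.0, 277.5]
tool_rot: [-0.078, -3.14, -0.0]
force: [-0.4, -0.6, 0.2]
grip_width: 0.45
finger_force: 0.0
```

Call:
arm_command([
  [0.45,0.035,-0.035,0,0,0,0],
  [0.45,0.07,-0.07,0.01,0,0,0],
  [0.45,0.105,-0.105,0.02,0,0,0],
  [0.45,0.139,-0.139,0.03,0,0,0],
  [0.45,0.139,-0.139,0.05,0,0,0],
])

```text
t: 9.55
tcp_pos: [542.6, -160.1, 227.8]
tool_rot: [0.084, 3.139, -0.002]
force: [0.1, 0.3, 0.7]
grip_width: 0.452
finger_force: 0.0
```

```bash
python3 - <<'E'
from h import *
s,im=snap('wrist','w4'); print(s['tcp_pos'],s['tool_rot'])
snap('top','t4')
a=cv2.imread('pics/w4.png'); b=cv2.resize(cv2.imread('pics/t4.png')[130:260,220:440],None,fx=2,fy=2); c=np.zeros((400+260,640,3),np.uint8)[:600]; c=np.zeros((570,640,3),np.uint8); c[:310]=a[90:]; c[310:]=0; c[310:570,:440]=b; cv2.imwrite('pics/c4.png',c)
E
```

```text
[ 542.58231041 -160.10172793  227.8059778 ] [ 8.44745441e-02  3.13919516e+00 -1.80018546e-03]
```

View pics/c4.png

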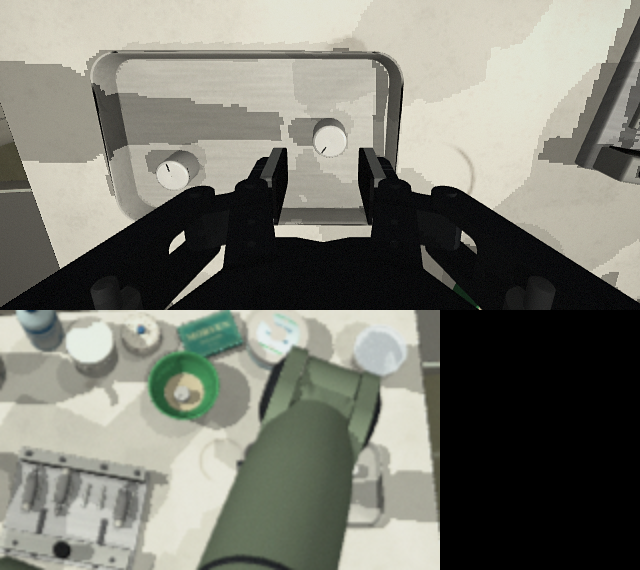

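```bash
python3 - <<'E'
from h import *
np.set_printoptions(precision=1,suppress=True)
s=r.sense()
k=back('wrist',[[331,228.5],[173,264]],20.5,s); print(k)
print(back('wrist',[[240,142],[96,180],[400,180],[320,314]],15,s))
k2=k[0,:2]; plan([(.45,*k2,23,-.05,3),(.1,*k2,23,-.05,4)])
E
```

```text
[[ 540.9 -153.1   20.5]
 [ 560.8 -260.6   20.5]]
[[ 483.3 -206.9   15. ]
 [ 502.3 -302.2   15. ]
 [ 512.2 -107.3   15. ]
 [ 608.8 -163.9   15. ]]
CALL [[0.45, 0.0008, 0.0017, 0.0161, 0.02, -0.04, -0.02], [0.45, 0.0015, 0.0034, 0.0321, 0.03, -0.07, -0.05], [0.45, 0.0023, 0.0051, 0.0482, 0.05, -0.11, -0.07], [0.1, 0.0023, 0.0051, 0.0482, 0.05, -0.11, -0.07], [0.1, 0.0023, 0.0051, 0.0482, 0.05, -0.11, -0.07]]
CALL [[0.1, 0.0, 0.0, 0.0, 0.0, 0.0, 0.0], [0.1, 0.0, 0.0, 0.0, 0.0, 0.0, 0.0]]
```

Call:
arm_command([
  [0.45,0.001,0.004,0.016,0,0,0],
  [0.45,0.002,0.004,0.032,0,0,0],
  [0.45,0.002,0.004,0.049,0,0,0],
  [0.1,0.002,0.004,0.049,0,0,0],
  [0.1,0.002,0.004,0.049,0,0,0],
])

```text
t: 10.28
tcp_pos: [542.6, -153.7, 177.6]
tool_rot: [-0.078, -3.14, -0.0]
force: [0.3, 0.2, -0.8]
grip_width: 0.256
finger_force: 30.4
```

Call:
arm_command([
  [0.1,0,0,0,0,0,0],
  [0.1,0,0,0,0,0,0],
])

```text
t: 10.52
tcp_pos: [542.7, -153.9, 178.2]
tool_rot: [0.078, 3.14, -0.001]
force: [-0.1, -0.3, -0.8]
grip_width: 0.254
finger_force: 30.4
```

```bash
python3 - <<'E'
from h import *
k3=(560.5,-263.5); b=(689,-26)
st=(np.array([*b,120+155.]),toolR(-.05))
plan([(.1,541,-155,90,-.05,1),(.1,*b,120,-.05,1),(.1,*b,58,-.05,3)])
plan([(.45,*k3,90,-.05,1),(.45,*k3,23,-.05,3),(.1,*k3,23,-.05,4)],st)
st=(np.array([*k3,23+155.]),toolR(-.05))
plan([(.1,*k3,90,-.05,1),(.1,*b,120,-.05,1),(.1,*b,58,-.05,3)],st)
E
```

```text
CALL [[0.1, 0.0008, -0.0006, -0.0332, -0.01, 0.03, 0.01], [0.1, 0.0016, -0.0012, -0.0665, -0.02, 0.06, 0.02], [0.1, -0.0338, 0.0329, -0.074, -0.02, 0.06, 0.02], [0.1, -0.0691, 0.0669, -0.0814, -0.02, 0.06, 0.02], [0.1, -0.1045, 0.1009, -0.0889, -0.02, 0.06, 0.02]]
CALL [[0.1, -0.0353, 0.0341, -0.0075, 0.0, 0.0, 0.0], [0.1, -0.0353, 0.0341, 0.0132, 0.0, 0.0, 0.0], [0.1, -0.0353, 0.0341, 0.0338, 0.0, 0.0, 0.0], [0.1, -0.0353, 0.0341, 0.0545, 0.0, 0.0, 0.0]]
CALL [[0.45, 0.0233, -0.0487, 0.0061, 0.0, 0.0, 0.0], [0.45, 0.0466, -0.0975, 0.0121, 0.0, 0.0, 0.0], [0.45, 0.0699, -0.1462, 0.0182, 0.0, 0.0, 0.0], [0.45, 0.0932, -0.1949, 0.0242, 0.0, 0.0, 0.0], [0.45, 0.1165, -0.2436, 0.0303, 0.0, 0.0, 0.0]]
CALL [[0.45, 0.0, 0.0, 0.0223, 0.0, 0.0, 0.0], [0.45, 0.0, 0.0, 0.0447, 0.0, 0.0, 0.0], [0.45, 0.0, 0.0, 0.067, 0.0, 0.0, 0.0], [0.1, 0.0, 0.0, 0.067, 0.0, 0.0, 0.0], [0.1, 0.0, 0.0, 0.067, 0.0, 0.0, 0.0]]
CALL [[0.1, 0.0, 0.0, 0.0, 0.0, 0.0, 0.0], [0.1, 0.0, 0.0, 0.0, 0.0, 0.0, 0.0]]
CALL [[0.1, 0.0, 0.0, -0.0334, 0.0, 0.0, 0.0], [0.1, 0.0, 0.0, -0.0667, 0.0, 0.0, 0.0], [0.1, -0.0233, 0.0487, -0.0727, 0.0, 0.0, 0.0], [0.1, -0.0466, 0.0975, -0.0787, 0.0, 0.0, 0.0], [0.1, -0.0699, 0.1462, -0.0847, 0.0, 0.0, 0.0]]
CALL [[0.1, -0.0233, 0.0487, -0.006, 0.0, 0.0, 0.0], [0.1, -0.0466, 0.0975, -0.012, 0.0, 0.0, 0.0], [0.1, -0.0466, 0.0975, 0.0087, 0.0, 0.0, 0.0], [0.1, -0.0466, 0.0975, 0.0293, 0.0, 0.0, 0.0], [0.1, -0.0466, 0.0975, 0.05, 0.0, 0.0, 0.0]]
```

Call:
arm_command([
  [0.1,0,0,-0.035,0,0,0],
  [0.1,0,0,-0.067,0,0,0],
  [0.1,-0.034,0.033,-0.074,0,0,0],
  [0.1,-0.069,0.067,-0.082,0,0,0],
  [0.1,-0.104,0.101,-0.089,0,0,0],
])

```text
t: 11.15
tcp_pos: [652.4, -57.3, 267.7]
tool_rot: [0.079, 3.139, -0.001]
force: [0.9, -1.1, -0.0]
grip_width: 0.257
finger_force: 30.5
```

Call:
arm_command([
  [0.1,-0.035,0.034,-0.007,0,0,0],
  [0.1,-0.035,0.034,0.013,0,0,0],
  [0.1,-0.035,0.034,0.034,0,0,0],
  [0.1,-0.035,0.034,0.054,0,0,0],
  [0.1,-0.035,0.034,0.054,0,0,0],
])

```text
t: 11.78
tcp_pos: [686.9, -25.9, 210.7]
tool_rot: [-0.078, -3.137, -0.001]
force: [-0.3, -0.5, -0.5]
grip_width: 0.259
finger_force: 30.5
```

Call:
arm_command([
  [0.45,0,0,0,0,0,0],
  [0.45,0,0,0,0,0,0],
  [0.45,0,0,0,0,0,0],
  [0.45,0,0,-0.03,0,0,0],
  [0.45,0,0,-0.062,0,0,0],
])

```text
t: 12.4
tcp_pos: [687.8, -25.8, 275.3]
tool_rot: [-0.078, -3.14, -0.0]
force: [-0.1, 0.2, 0.1]
grip_width: 0.45
finger_force: 0.0
```

Call:
arm_command([
  [0.45,0.022,-0.048,0,0,0,0],
  [0.45,0.045,-0.097,0.01,0,0,0],
  [0.45,0.068,-0.146,0.015,0,0,0],
  [0.45,0.091,-0.194,0.02,0,0,0],
  [0.45,0.114,-0.243,0.03,0,0,0],
])

```text
t: 13.02
tcp_pos: [561.5, -264.5, 245.6]
tool_rot: [0.078, 3.139, -0.002]
force: [0.3, -1.1, -0.1]
grip_width: 0.445
finger_force: 0.0
```

Call:
arm_command([
  [0.45,0,0,0,0,0,0],
  [0.45,0,0,0,0,0,0],
])

```text
t: 13.28
tcp_pos: [562.2, -262.9, 245.1]
tool_rot: [0.079, 3.14, 0.0]
force: [-0.3, 0.3, 0.4]
grip_width: 0.451
finger_force: 0.0
```

```bash
python3 - <<'E'
from h import *
np.set_printoptions(precision=1,suppress=True)
s,im=snap('wrist','w5'); print(s['tcp_pos'],s['tool_rot'])
# bright round knob top vs expected location
uv=proj('wrist',[560.5,-263,20.5],s)[0]; print(uv)
g=cv2.GaussianBlur(cv2.cvtColor(im,cv2.COLOR_RGB2GRAY),(5,5),1)
c=cv2.HoughCircles(g,cv2.HOUGH_GRADIENT,1,20,param1=80,param2=14,minRadius=11,maxRadius=22)
if c is not None:
    for a in c[0]:
        if np.hypot(*(a[:2]-uv))<60: print(a,back('wrist',a[:2],20.5,s))
E
```

```text
[ 562.2 -262.9  245.1] [0.1 3.1 0. ]
[323.  219.5]
[321.5 221.5  16.7] [[ 561.9 -264.1   20.5]]
```

Knob 3 sits at (562,−264), as expected.

Call:
arm_command([
  [0.45,0,-0.001,0.022,0,0,0],
  [0.45,0,-0.001,0.044,0,0,0],
  [0.45,0,-0.001,0.067,0,0,0],
  [0.1,0,-0.001,0.067,0,0,0],
  [0.1,0,-0.001,0.067,0,0,0],
])

```text
t: 13.95
tcp_pos: [562.9, -263.2, 178.6]
tool_rot: [0.075, 3.14, -0.001]
force: [-1.0, -0.7, 0.4]
grip_width: 0.26
finger_force: 30.3
```

Call:
arm_command([
  [0.1,0,0,0,0,0,0],
  [0.1,0,0,0,0,0,0],
  [0.1,0,0,-0.02,0,0,0],
  [0.1,0,0,-0.045,0,0,0],
  [0.1,0,0,-0.07,0,0,0],
])

```text
t: 14.58
tcp_pos: [562.0, -264.0, 248.8]
tool_rot: [0.078, 3.14, -0.0]
force: [0.8, 0.2, 0.5]
grip_width: 0.259
finger_force: 30.3
```

Call:
arm_command([
  [0.1,-0.023,0.049,-0.006,0,0,0],
  [0.1,-0.046,0.098,-0.012,0,0,0],
  [0.1,-0.069,0.147,-0.018,0,0,0],
  [0.1,-0.092,0.196,-0.024,0,0,0],
  [0.1,-0.114,0.243,-0.028,0,0,0],
])

```text
t: 15.2
tcp_pos: [688.7, -25.3, 276.7]
tool_rot: [0.078, 3.139, -0.0]
force: [-0.3, -0.3, 0.1]
grip_width: 0.259
finger_force: 30.4
```

Call:
arm_command([
  [0.1,0,0,0,0,0,0],
  [0.1,0,0,0.02,0,0,0],
  [0.1,0,0,0.04,0,0,0],
  [0.1,0,0,0.06,0,0,0],
  [0.1,0,0,0.06,0,0,0],
])

```text
t: 15.82
tcp_pos: [688.1, -27.8, 217.1]
tool_rot: [0.079, 3.139, 0.001]
force: [-0.8, 1.5, 2.6]
grip_width: 0.261
finger_force: 36.4
```

Call:
arm_command([
  [0.45,0,0,0,0,0,0],
  [0.45,0,0,0,0,0,0],
  [0.45,0,0,0,0,0,0],
  [0.45,0,0,-0.03,0,0,0],
  [0.45,0,0,-0.06,0,0,0],
])

```text
t: 16.45
tcp_pos: [687.6, -26.9, 275.7]
tool_rot: [-0.078, -3.139, -0.0]
force: [0.4, 0.1, 0.7]
grip_width: 0.451
finger_force: 0.0
```

```bash
python3 - <<'E'
from h import *
np.set_printoptions(precision=1,suppress=True)
s={'tcp_pos':np.array([461.69877484,154.55407709,397.18663283]),'tool_rot':np.array([.375,3.116,.002])}
c=np.array([np.cos(CY),np.sin(CY)]);e=np.array([-np.sin(CY),np.cos(CY)])
for z,uv in ((22,[[270,221],[340,221],[374,220]]),(19,[[272,271],[339,271],[373,271]])):
    b=back('wrist',uv,z,s)[:,:2]; print(b@c-495.6,b@e-261.2)
g=cl(5,22.5); print(g,cl(-5,-67.5),cl(-5,67.5))
plan([(.4,*g,110,CY,1),(.4,*g,34,CY,2),(.1,*g,34,CY,4)])
snap('top','t5')
E
```

```text
[-33.4 -33.6 -35. ] [-68.   21.5  65. ]
[39.  38.9 38.9] [-69.3  21.6  67.8]
[553.8 156. ] [522.7  71. ] [554.9 202.1]
CALL [[0.4, 0.0285, 0.0352, 0.0022, 0, -0.02, 2.19], [0.4, 0.0571, 0.0704, 0.0045, 0, -0.04, 4.38], [0.4, 0.0856, 0.1056, 0.0067, 0, -0.06, 6.58], [0.4, 0.1141, 0.1409, 0.009, 0, -0.07, 8.77], [0.4, 0.1426, 0.1761, 0.0112, -0.01, -0.09, 10.96]]
CALL [[0.4, 0.0, 0, 0.038, 0.0, 0, 0.0], [0.4, 0.0, 0, 0.076, 0.0, 0, 0.0], [0.1, 0.0, 0, 0.076, 0.0, 0, 0.0], [0.1, 0.0, 0, 0.076, 0.0, 0, 0.0], [0.1, 0.0, 0, 0.076, 0.0, 0, 0.0]]
CALL [[0.1, 0.0, 0.0, 0.0, 0.0, 0.0, 0.0]]
```

Call:
arm_command([
  [0.4,0.028,0.035,0.002,0,0,2.2],
  [0.4,0.057,0.07,0.004,0,0,4.4],
  [0.4,0.085,0.106,0.006,0,0,6.6],
  [0.4,0.113,0.141,0.008,0,0,8.8],
  [0.4,0.142,0.176,0.011,0,0,11],
], grip_force=30)

```text
t: 17.12
tcp_pos: [553.9, 157.0, 264.6]
tool_rot: [0.381, 3.118, 0.0]
force: [0.4, 0.8, 0.6]
grip_width: 0.401
finger_force: 0.0
```

Call:
arm_command([
  [0.4,0,0,0,0,0,0],
  [0.4,0,0,0.02,0,0,0],
  [0.4,0,0,0.02,0,0,0],
])

```text
t: 17.5
tcp_pos: [554.6, 155.3, 243.5]
tool_rot: [-0.379, -3.117, 0.002]
force: [-0.8, 0.7, -0.0]
grip_width: 0.4
finger_force: 0.0
```

```bash
python3 - <<'E'
from h import *
s,im=snap('wrist','w6'); print(s['tcp_pos'],s['tool_rot'])
a=cv2.imread('pics/w6.png'); b=cv2.resize(cv2.imread('pics/t5.png')[140:260,270:430],None,fx=2.4,fy=2.4)
c=np.zeros((598,640,3),np.uint8); c[:310]=a[90:]; c[310:,:384]=b; cv2.imwrite('pics/c6.png',c)
E
```

```text
[554.62211141 155.28250766 243.5330246 ] [-3.79033683e-01 -3.11656752e+00  1.50084342e-03]
```

View pics/c6.png

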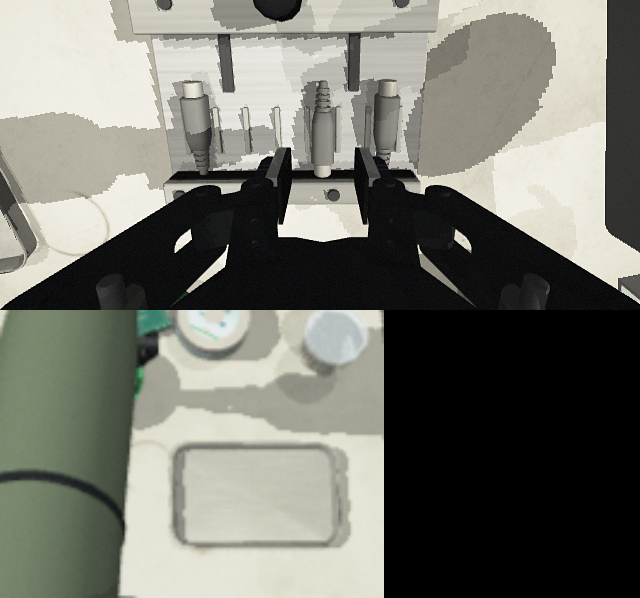

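```bash
python3 - <<'E'
from h import *
np.set_printoptions(precision=1,suppress=True)
s=r.sense()
c=np.array([np.cos(CY),np.sin(CY)]);e=np.array([-np.sin(CY),np.cos(CY)])
b=back('wrist',[[322,267],[322,171],[203,264],[192,171],[386,170],[385,260]],[19,19,19,19,19,19],s)[:,:2]; print(b@c-495.6,b@e-261.2)
g=cl(6,22.5); plan([(.4,*g,34,CY,2),(.1,*g,34,CY,4)])
st=(np.array([*g,34+155.]),toolR(CY))
plan([(.1,*g,110,CY,3),(.1,549,-165,110,-.05,1),(.1,549,-165,27,-.05,4)],st)
E
```

```text
[ 42.2 -30.5  39.6 -30.6 -31.1  36.4] [ 21.   21.2 -68.5 -68.3  65.1  68.2]
CALL [[0.4, 0.0001, 0.0002, 0.0278, -0.02, -0.03, -0.04], [0.4, 0.0003, 0.0005, 0.0556, -0.04, -0.06, -0.08], [0.1, 0.0003, 0.0005, 0.0556, -0.04, -0.06, -0.08], [0.1, 0.0003, 0.0005, 0.0556, -0.04, -0.06, -0.08], [0.1, 0.0003, 0.0005, 0.0556, -0.04, -0.06, -0.08]]
CALL [[0.1, 0.0, 0.0, 0.0, 0.0, 0.0, 0.0]]
CALL [[0.1, 0.0, 0.0, -0.0252, 0.0, 0.0, 0.0], [0.1, 0.0, 0.0, -0.0505, 0.0, 0.0, 0.0], [0.1, 0.0, 0.0, -0.0757, 0.0, 0.0, 0.0], [0.1, -0.0118, -0.0521, -0.0757, 0.0, 0.0, -1.82], [0.1, -0.0236, -0.1043, -0.0757, 0.0, 0.0, -3.65]]
CALL [[0.1, -0.0085, -0.0528, 0.0, 0.0, 0.0, -1.82], [0.1, -0.017, -0.1056, 0.0, 0.0, 0.0, -3.65], [0.1, -0.0254, -0.1584, 0.0, 0.0, 0.0, -5.47], [0.1, -0.0339, -0.2112, 0.0, 0.0, 0.0, -7.3], [0.1, -0.0339, -0.2112, 0.0208, 0.0, 0.0, -7.3]]
CALL [[0.1, 0.0, 0.0, 0.0208, 0.0, 0.0, 0.0], [0.1, 0.0, 0.0, 0.0415, 0.0, 0.0, 0.0], [0.1, 0.0, 0.0, 0.0623, 0.0, 0.0, 0.0]]
```

Call:
arm_command([
  [0.4,-0.001,0,0.028,0,0,0],
  [0.4,-0.001,0,0.056,0,0,0],
  [0.1,-0.001,0,0.056,0,0,0],
  [0.1,-0.001,0,0.056,0,0,0],
  [0.1,-0.001,0,0.056,0,0,0],
])

```text
t: 18.18
tcp_pos: [555.0, 155.1, 186.6]
tool_rot: [-0.379, -3.115, 0.003]
force: [4.9, 0.6, -27.4]
grip_width: 0.275
finger_force: 30.8
```

Call:
arm_command([
  [0.1,0,0,0,0,0,0],
  [0.1,0,0,0,0,0,0],
  [0.1,0,0,-0.02,0,0,0],
  [0.1,0,0,-0.05,0,0,0],
  [0.1,0,0,-0.076,0,0,0],
])

```text
t: 18.8
tcp_pos: [556.6, 155.6, 267.9]
tool_rot: [0.378, 3.116, 0.001]
force: [0.4, 1.6, -0.7]
grip_width: 0.156
finger_force: 29.0
```

```bash
cat >> h.py <<'E'
def T(x,y,o=(546.5,-209.),yaw=-.05): 
    return np.array(o)+[x*np.cos(yaw)-y*np.sin(yaw),x*np.sin(yaw)+y*np.cos(yaw)]
def trayedges(name):
    _,im=snap('top',name); a=cv2.cvtColor(cv2.imread('pics/t5.png'),6).astype(float)[185:245,332:425]; b=cv2.cvtColor(im,cv2.COLOR_RGB2GRAY)
    b=b.astype(np.uint8); m=cv2.matchTemplate(b,a.astype(np.uint8),cv2.TM_CCOEFF_NORMED); _,v,_,l=cv2.minMaxLoc(m); print('tray match',v,'shift px',l[0]-332,l[1]-185)
E
python3 - <<'E'
from h import *
s=r.sense(); trayedges('t6')
t=T(5,52); print(t, cl(7,22.5))
plan([(.1,*t,110,-.05,1),(.1,*t,32,-.05,4)])
E
```

```text
tray match 0.5061560869216919 shift px 0 0
[ 554.0926681  -157.31488231] [555.78652268 155.54353476]
CALL [[0.1, -0.0119, -0.0508, 0.001, 0.02, 0.07, -1.83], [0.1, -0.0238, -0.1017, 0.0021, 0.04, 0.15, -3.66], [0.1, -0.0356, -0.1525, 0.0031, 0.06, 0.22, -5.49], [0.1, -0.0475, -0.2033, 0.0042, 0.08, 0.29, -7.32], [0.1, -0.0594, -0.2541, 0.0052, 0.1, 0.36, -9.15]]
CALL [[0.1, -0.0037, -0.0521, 0.0011, 0.02, 0.07, -1.83], [0.1, -0.0036, -0.0521, 0.0206, 0.02, 0.07, -1.83], [0.1, -0.0036, -0.0521, 0.0401, 0.02, 0.07, -1.83], [0.1, -0.0036, -0.0521, 0.0596, 0.02, 0.07, -1.83], [0.1, -0.0036, -0.0521, 0.0791, 0.02, 0.07, -1.83]]
```

Call:
arm_command([
  [0.1,-0.012,-0.051,0,0,0,-1.8],
  [0.1,-0.024,-0.102,0,0,0,-3.7],
  [0.1,-0.036,-0.153,0,0,0,-5.5],
  [0.1,-0.048,-0.203,0,0,0,-7.3],
  [0.1,-0.059,-0.254,0,0,0,-9.1],
])

```text
t: 19.48
tcp_pos: [552.7, -107.1, 266.6]
tool_rot: [0.128, 3.136, -0.001]
force: [0.4, -0.9, 0.4]
grip_width: 0.153
finger_force: 29.0
```

Call:
arm_command([
  [0.1,-0.004,-0.052,0,0,0,-1.8],
  [0.1,-0.004,-0.052,0.025,0,0,-1.8],
  [0.1,-0.004,-0.052,0.05,0,0,-1.8],
  [0.1,-0.004,-0.052,0.07,0,0,-1.8],
  [0.1,-0.004,-0.052,0.07,0,0,-1.8],
])

```text
t: 20.1
tcp_pos: [551.7, -157.3, 194.7]
tool_rot: [-0.081, -3.139, -0.001]
force: [-0.4, 0.1, 0.1]
grip_width: 0.158
finger_force: 29.0
```

```bash
python3 - <<'E'
from h import *
s,im=snap('wrist','w7'); print(s['tcp_pos'],s['tool_rot'],s['grip_width'])
cv2.imwrite('pics/w7c.png',cv2.imread('pics/w7.png')[100:400])
E
```

```text
[ 551.68043075 -157.30598158  194.65210837] [-8.10843659e-02 -3.13931644e+00 -6.08597777e-04] 0.15783298687690062
```

View pics/w7c.png

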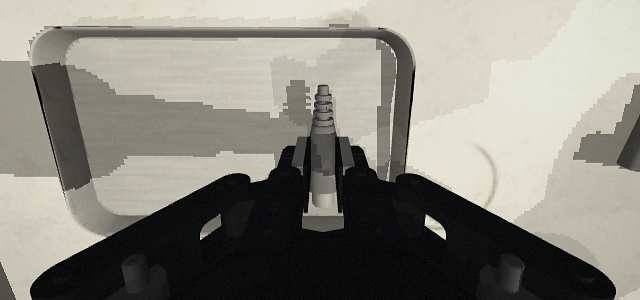

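Call:
arm_command([
  [0.1,0,0,0.006,0,0,0],
  [0.1,0,0,0.013,0,0,0],
  [0.1,0,0,0.013,0,0,0],
  [0.35,0,0,0.013,0,0,0],
  [0.35,0,0,0.013,0,0,0],
])

```text
t: 20.78
tcp_pos: [552.3, -157.2, 182.2]
tool_rot: [0.08, 3.139, -0.001]
force: [0.2, -0.3, 0.9]
grip_width: 0.349
finger_force: 0.0
```

Call:
arm_command([
  [0.35,0,0,0,0,0,0],
  [0.35,0,0,-0.02,0,0,0],
  [0.35,0,0,-0.05,0,0,0],
  [0.4,0,0,-0.084,0,0,0],
  [0.4,0,0,-0.084,0,0,0],
])

```text
t: 21.4
tcp_pos: [553.2, -157.7, 267.9]
tool_rot: [0.08, 3.136, -0.003]
force: [0.6, -0.6, -0.1]
grip_width: 0.403
finger_force: 0.0
```

```bash
python3 - <<'E'
from h import *
g=cl(-3,67.5); print(g)
plan([(.4,*g,110,CY,1),(.4,*g,37,CY,4),(.1,*g,37,CY,4)])
E
```

```text
[556.81584786 201.62976362]
CALL [[0.4, 0.0021, 0.0513, 0.0004, -0.01, 0.04, 1.55], [0.4, 0.0042, 0.1026, 0.0007, -0.02, 0.08, 3.11], [0.4, 0.0064, 0.1539, 0.0011, -0.03, 0.11, 4.66], [0.4, 0.0085, 0.2052, 0.0015, -0.04, 0.15, 6.21], [0.4, 0.0106, 0.2564, 0.0019, -0.05, 0.19, 7.76]]
CALL [[0.4, 0.009, 0.0505, 0.0004, -0.01, 0.04, 1.55], [0.4, 0.0181, 0.1011, 0.0009, -0.02, 0.08, 3.11], [0.4, 0.0181, 0.1011, 0.0191, -0.02, 0.08, 3.11], [0.4, 0.0181, 0.1011, 0.0374, -0.02, 0.08, 3.11], [0.4, 0.0181, 0.1011, 0.0556, -0.02, 0.08, 3.11]]
CALL [[0.4, 0.0, 0.0, 0.0182, 0.0, 0.0, 0.0], [0.1, 0.0, 0.0, 0.0182, 0.0, 0.0, 0.0], [0.1, 0.0, 0.0, 0.0182, 0.0, 0.0, 0.0], [0.1, 0.0, 0.0, 0.0182, 0.0, 0.0, 0.0], [0.1, 0.0, 0.0, 0.0182, 0.0, 0.0, 0.0]]
```

Call:
arm_command([
  [0.4,0.002,0.051,0,0,0,1.5],
  [0.4,0.004,0.103,0,0,0,3.1],
  [0.4,0.006,0.154,0.001,0,0,4.7],
  [0.4,0.008,0.205,0.001,0,0,6.2],
  [0.4,0.011,0.256,0.002,0,0,7.8],
])

```text
t: 22.02
tcp_pos: [553.6, 100.7, 262.3]
tool_rot: [-0.295, -3.126, 0.0]
force: [1.1, 1.0, -0.5]
grip_width: 0.402
finger_force: 0.0
```

Call:
arm_command([
  [0.4,0.009,0.05,0,0,0,1.5],
  [0.4,0.018,0.101,0.001,0,0,3.1],
  [0.4,0.018,0.101,0.02,0,0,3.1],
  [0.4,0.018,0.101,0.038,0,0,3.1],
  [0.4,0.018,0.101,0.055,0,0,3.1],
])

```text
t: 22.65
tcp_pos: [554.6, 201.8, 206.6]
tool_rot: [-0.378, -3.117, 0.001]
force: [0.9, 0.8, 0.8]
grip_width: 0.401
finger_force: 0.0
```

Call:
arm_command([
  [0.4,0,0,0.01,0,0,0],
  [0.4,0,0,0.018,0,0,0],
  [0.4,0,0,0.018,0,0,0],
  [0.1,0,0,0.018,0,0,0],
  [0.1,0,0,0.018,0,0,0],
])

```text
t: 23.28
tcp_pos: [555.6, 201.7, 191.3]
tool_rot: [0.378, 3.118, 0.001]
force: [-1.0, 0.9, 0.4]
grip_width: 0.173
finger_force: 30.2
```

Call:
arm_command([
  [0.1,0,0,0,0,0,0],
  [0.1,0,0,0,0,0,0],
  [0.1,0,0,0,0,0,0],
])

```text
t: 23.65
tcp_pos: [555.6, 201.7, 191.3]
tool_rot: [0.378, 3.118, 0.0]
force: [0.5, -1.1, 5.9]
grip_width: 0.173
finger_force: 30.8
```

```bash
python3 - <<'E'
from h import *
s=r.sense(); t=T(5,0); x,y=s['tcp_pos'][:2]; print(t)
plan([(.1,x,y,110,CY,2),(.1,540,100,110,-1.2,1),(.1,540,-50,110,-2.2,1),(.1,*t,110,-.05-np.pi,1),(.1,*t,40,-.05-np.pi,3)])
E
```

```text
[ 551.4937513  -209.24989585]
CALL [[0.1, 0, 0.0, -0.0367, 0.01, 0.03, -0.02], [0.1, -0.0001, 0.0, -0.0734, 0.02, 0.07, -0.03], [0.1, -0.0014, -0.0146, -0.0734, 0.03, 0.06, 7.82], [0.1, -0.0027, -0.0293, -0.0734, 0.03, 0.06, 15.67], [0.1, -0.004, -0.0439, -0.0734, 0.04, 0.06, 23.51]]
CALL [[0.1, -0.007, -0.0129, 0.0, 0.0, 0.0, 7.85], [0.1, -0.0141, -0.0258, 0.0, 0.0, 0.0, 15.7], [0.1, -0.0211, -0.0387, 0.0, 0.0, 0.0, 23.55], [0.1, -0.0282, -0.0516, 0.0, 0.0, 0.0, 31.4], [0.1, -0.0412, -0.0686, 0.0, 0.0, 0.0, 39.58]]
CALL [[0.1, -0.0209, -0.0048, 0.0, 0.0, 0.0, 8.19], [0.1, -0.0417, -0.0097, 0.0, 0.0, 0.0, 16.37], [0.1, -0.0626, -0.0145, 0.0, 0.0, 0.0, 24.56], [0.1, -0.0835, -0.0194, 0.0, 0.0, 0.0, 32.74], [0.1, -0.1044, -0.0242, 0.0, 0.0, 0.0, 40.93]]
CALL [[0.1, -0.0189, 0.01, 0.0, 0.0, 0.0, 8.19], [0.1, -0.0383, 0.0221, 0.0, 0.0, 0.0, 16.3], [0.1, -0.0576, 0.0342, 0.0, 0.0, 0.0, 24.42], [0.1, -0.077, 0.0463, 0.0, 0.0, 0.0, 32.53], [0.1, -0.0963, 0.0584, 0.0, 0.0, 0.0, 40.65]]
CALL [[0.1, -0.0068, 0.0218, 0.0, 0.0, 0.0, 8.12], [0.1, -0.0136, 0.0435, 0.0, 0.0, 0.0, 16.23], [0.1, -0.0204, 0.0653, 0.0, 0.0, 0.0, 24.35], [0.1, -0.0204, 0.0653, 0.0233, 0.0, 0.0, 24.35], [0.1, -0.0204, 0.0653, 0.0467, 0.0, 0.0, 24.35]]
CALL [[0.1, 0.0, 0.0, 0.0233, 0.0, 0.0, 0.0]]
```

Call:
arm_command([
  [0.1,0,0,-0.037,0,0,0],
  [0.1,0,0,-0.073,0,0,0],
  [0.1,-0.001,-0.015,-0.073,0,0,7.8],
  [0.1,-0.003,-0.029,-0.073,0,0,15.7],
  [0.1,-0.004,-0.044,-0.073,0,0,23.5],
])

```text
t: 24.28
tcp_pos: [548.3, 157.7, 263.4]
tool_rot: [-1.012, -2.974, 0.0]
force: [-0.1, -0.7, -0.1]
grip_width: 0.177
finger_force: 30.2
```

Call:
arm_command([
  [0.1,-0.007,-0.013,0,0,0,7.8],
  [0.1,-0.014,-0.026,0,0,0,15.7],
  [0.1,-0.021,-0.039,0,0,0,23.5],
  [0.1,-0.028,-0.052,0,0,0,31.4],
  [0.1,-0.041,-0.069,0,0,0,39.6],
])

```text
t: 24.9
tcp_pos: [538.9, 78.1, 263.3]
tool_rot: [-1.959, -2.455, 0.001]
force: [1.3, -0.3, -0.1]
grip_width: 0.176
finger_force: 30.2
```

Call:
arm_command([
  [0.1,-0.021,-0.005,0,0,0,8.2],
  [0.1,-0.042,-0.01,0,0,0,16.4],
  [0.1,-0.063,-0.014,0,0,0,24.6],
  [0.1,-0.083,-0.019,0,0,0,32.7],
  [0.1,-0.104,-0.024,0,0,0,40.9],
])

```text
t: 25.52
tcp_pos: [539.2, -29.0, 263.3]
tool_rot: [-2.694, -1.615, 0.001]
force: [0.1, -0.9, 0.1]
grip_width: 0.176
finger_force: 30.2
```

Call:
arm_command([
  [0.1,-0.019,0.01,0,0,0,8.2],
  [0.1,-0.038,0.022,0,0,0,16.3],
  [0.1,-0.058,0.034,0,0,0,24.4],
  [0.1,-0.077,0.046,0,0,0,32.5],
  [0.1,-0.096,0.058,0,0,0,40.6],
])

```text
t: 26.15
tcp_pos: [545.7, -141.0, 263.3]
tool_rot: [-3.087, -0.58, 0.001]
force: [-0.8, -0.4, -0.6]
grip_width: 0.178
finger_force: 30.2
```

```bash
python3 - <<'E'
from h import *
s=r.sense(); t=T(5,0); print(s['tcp_pos'],s['tool_rot'],s['grip_width'],s['qpos'])
plan([(.1,*t,110,-.05-np.pi,1),(.1,*t,45,-.05-np.pi,2)])
E
```

```text
[ 545.71067828 -141.03643822  263.26688153] [-3.08683151e+00 -5.80254633e-01  1.04444752e-03] 0.1783009692750716 [-3.83918037e-01  4.83033972e-01 -3.46406961e-01  7.42291391e-01
  2.28199626e-04  2.38605627e+00]
CALL [[0.1, -0.0065, 0.0219, -0.0005, -0.01, 0.01, 8.05], [0.1, -0.0129, 0.0438, -0.001, -0.03, 0.03, 16.1], [0.1, -0.0194, 0.0657, -0.0015, -0.04, 0.04, 24.16], [0.1, -0.0194, 0.0657, 0.031, -0.04, 0.04, 24.16], [0.1, -0.0193, 0.0657, 0.0635, -0.04, 0.04, 24.16]]
```

Call:
arm_command([
  [0.1,-0.006,0.022,0,0,0,8],
  [0.1,-0.013,0.044,0,0,0,16.1],
  [0.1,-0.019,0.066,0,0,0,24.2],
  [0.1,-0.019,0.066,0.02,0,0,24.2],
  [0.1,-0.019,0.066,0.04,0,0,24.2],
])

```text
t: 26.78
tcp_pos: [552.4, -209.2, 223.0]
tool_rot: [-3.14, 0.073, 0.0]
force: [1.4, -0.3, -0.5]
grip_width: 0.174
finger_force: 30.2
```

```bash
python3 - <<'E'
from h import *
s,im=snap('wrist','w8'); print(s['tcp_pos'],s['tool_rot'],s['grip_width'])
cv2.imwrite('pics/w8c.png',cv2.imread('pics/w8.png')[60:400])
E
```

```text
[ 552.36145277 -209.17279066  222.98822403] [-3.14049503e+00  7.34839655e-02  8.85732366e-05] 0.17434177347002836
```

View pics/w8c.png

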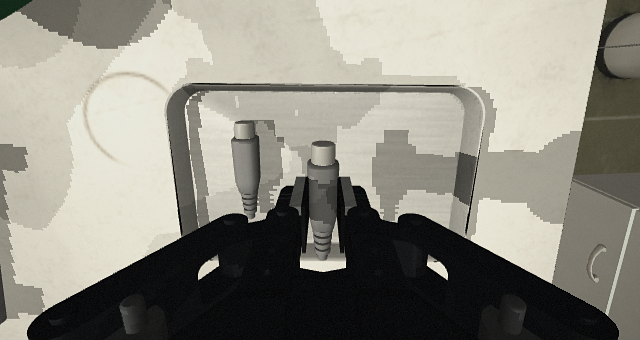

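Call:
arm_command([
  [0.1,0,0,0.015,0,0,0],
  [0.1,0,0,0.03,0,0,0],
  [0.1,0,0,0.039,0,0,0],
  [0.1,0,0,0.039,0,0,0],
  [0.35,0,0,0.039,0,0,0],
])

```text
t: 27.45
tcp_pos: [552.7, -208.9, 185.0]
tool_rot: [3.141, -0.072, 0.001]
force: [-0.3, -0.0, 0.2]
grip_width: 0.349
finger_force: 0.0
```

Call:
arm_command([
  [0.35,0,0,0,0,0,0],
  [0.35,0,0,0,0,0,0],
  [0.35,0,0,-0.02,0,0,0],
  [0.4,0,0,-0.05,0,0,0],
  [0.4,0,0,-0.081,0,0,0],
])

```text
t: 28.08
tcp_pos: [552.4, -208.8, 266.5]
tool_rot: [-3.141, 0.072, 0.0]
force: [-0.4, -1.1, 0.4]
grip_width: 0.397
finger_force: 0.0
```

```bash
python3 - <<'E'
from h import *
g=cl(-3,-67.5)
plan([(.4,540,-100,115,-2.2,1),(.4,530,0,115,-1.2,1),(.4,*g,110,CY,1),(.4,*g,55,CY,2)])
E
```

```text
CALL [[0.4, -0.0025, -0.0154, -0.0004, 0, 0.0, -8.08], [0.4, -0.005, -0.0309, -0.0009, 0, 0.0, -16.17], [0.4, -0.0075, -0.0463, -0.0013, -0.01, 0.0, -24.25], [0.4, -0.0099, -0.0618, -0.0018, -0.01, 0.01, -32.34], [0.4, -0.0124, -0.0772, -0.0022, -0.01, 0.01, -40.42]]
CALL [[0.4, 0.0081, -0.0134, -0.0005, 0, 0.0, -8.08], [0.4, 0.0162, -0.0267, -0.0009, 0, 0.0, -16.17], [0.4, 0.0239, -0.0389, -0.0009, 0, 0.0, -24.35], [0.4, 0.0315, -0.0511, -0.0009, 0, 0.0, -32.54], [0.4, 0.0391, -0.0632, -0.0009, 0, 0.0, -40.72]]
CALL [[0.4, 0.0137, -0.0042, 0.0, 0.0, 0.0, -8.19], [0.4, 0.0274, -0.0085, 0.0, 0.0, 0.0, -16.37], [0.4, 0.0411, -0.0127, 0.0, 0.0, 0.0, -24.56], [0.4, 0.0549, -0.017, 0.0, 0.0, 0.0, -32.74], [0.4, 0.0646, -0.0198, 0.0007, 0.0, 0.0, -40.59]]
CALL [[0.4, 0.0092, 0.0042, 0.0007, 0.0, 0.0, -7.85], [0.4, 0.0184, 0.0084, 0.0014, 0.0, 0.0, -15.7], [0.4, 0.0275, 0.0127, 0.0021, 0.0, 0.0, -23.55], [0.4, 0.0367, 0.0169, 0.0029, 0.0, 0.0, -31.4], [0.4, 0.0459, 0.0211, 0.0036, 0.0, 0.0, -39.25]]
CALL [[0.4, 0.0044, 0.0091, 0.0007, 0.0, 0.0, -7.85], [0.4, 0.0044, 0.0091, 0.0282, 0.0, 0.0, -7.85], [0.4, 0.0044, 0.0091, 0.0557, 0.0, 0.0, -7.85]]
```

Call:
arm_command([
  [0.4,-0.002,-0.015,0,0,0,-8],
  [0.4,-0.005,-0.031,0,0,0,-16.2],
  [0.4,-0.007,-0.046,-0.001,0,0,-24.2],
  [0.4,-0.01,-0.062,-0.002,0,0,-32.3],
  [0.4,-0.012,-0.077,-0.002,0,0,-40.4],
])

```text
t: 28.7
tcp_pos: [544.0, -130.8, 268.0]
tool_rot: [2.97, 1.023, 0.001]
force: [0.5, 0.3, -0.3]
grip_width: 0.403
finger_force: 0.0
```

Call:
arm_command([
  [0.4,0.008,-0.013,0,0,0,-8],
  [0.4,0.016,-0.027,-0.001,0,0,-16.2],
  [0.4,0.024,-0.039,-0.001,0,0,-24.3],
  [0.4,0.031,-0.051,-0.001,0,0,-32.5],
  [0.4,0.039,-0.063,-0.001,0,0,-40.7],
])

```text
t: 29.32
tcp_pos: [536.3, -57.2, 269.0]
tool_rot: [2.429, 1.992, 0.0]
force: [0.6, -0.4, -0.4]
grip_width: 0.4
finger_force: 0.0
```

Call:
arm_command([
  [0.4,0.014,-0.004,0,0,0,-8.2],
  [0.4,0.027,-0.008,0,0,0,-16.4],
  [0.4,0.041,-0.013,0,0,0,-24.6],
  [0.4,0.055,-0.017,0,0,0,-32.7],
  [0.4,0.065,-0.02,0,0,0,-40.6],
])

```text
t: 29.95
tcp_pos: [529.7, 10.6, 269.0]
tool_rot: [1.586, 2.711, 0.0]
force: [0.3, 0.4, 0.2]
grip_width: 0.398
finger_force: 0.0
```

Call:
arm_command([
  [0.4,0.009,0.004,0,0,0,-7.8],
  [0.4,0.018,0.008,0.001,0,0,-15.7],
  [0.4,0.027,0.013,0.002,0,0,-23.5],
  [0.4,0.037,0.017,0.003,0,0,-31.4],
  [0.4,0.046,0.021,0.004,0,0,-39.2],
])

```text
t: 30.58
tcp_pos: [525.7, 60.8, 264.9]
tool_rot: [0.585, 3.086, 0.0]
force: [0.1, -0.2, -0.9]
grip_width: 0.404
finger_force: 0.0
```

Call:
arm_command([
  [0.4,0.004,0.009,0,0,0,-7.9],
  [0.4,0.004,0.009,0.01,0,0,-7.9],
  [0.4,0.004,0.009,0.02,0,0,-7.9],
  [0.4,0.004,0.009,0.02,0,0,-7.9],
])

```text
t: 31.08
tcp_pos: [524.7, 69.9, 243.4]
tool_rot: [-0.381, -3.116, 0.001]
force: [0.2, -0.0, -0.0]
grip_width: 0.4
finger_force: 0.0
```

```bash
python3 - <<'E'
from h import *
s=r.sense(); print(s['tcp_pos'],s['tool_rot'],s['qpos'])
g=cl(-3,-67.5); plan([(.4,*g,37,CY,4),(.1,*g,37,CY,4)])
E
```

```text
[524.74157964  69.93763698 243.40476971] [-3.80570643e-01 -3.11599448e+00  6.01943276e-04] [-6.95743418e-03  4.56236644e-01 -4.57510800e-01  6.59520431e-01
 -1.01614147e-04  2.36108010e-01]
CALL [[0.4, 0.0, 0.0001, 0.0129, -0.01, -0.03, -0.03], [0.4, 0.0001, 0.0003, 0.0259, -0.02, -0.07, -0.06], [0.4, 0.0001, 0.0004, 0.0388, -0.03, -0.1, -0.09], [0.4, 0.0002, 0.0006, 0.0517, -0.04, -0.14, -0.12], [0.1, 0.0002, 0.0006, 0.0517, -0.04, -0.14, -0.12]]
CALL [[0.1, 0.0, 0.0, 0.0, 0.0, 0.0, 0.0], [0.1, 0.0, 0.0, 0.0, 0.0, 0.0, 0.0], [0.1, 0.0, 0.0, 0.0, 0.0, 0.0, 0.0]]
```

Call:
arm_command([
  [0.4,0,0,0.016,0,0,0],
  [0.4,0,0,0.034,0,0,0],
  [0.4,0,0,0.052,0,0,0],
  [0.4,0,0,0.052,0,0,0],
  [0.1,0,0,0.052,0,0,0],
])

```text
t: 31.7
tcp_pos: [525.5, 70.2, 192.7]
tool_rot: [0.379, 3.119, -0.0]
force: [-0.0, -1.0, 0.7]
grip_width: 0.201
finger_force: 0.4
```

Call:
arm_command([
  [0.1,0,0,0,0,0,0],
  [0.1,0,0,0,0,0,0],
  [0.1,0,0,0,0,0,0],
  [0.1,0,0,-0.03,0,0,0],
  [0.1,0,0,-0.073,0,0,0],
])

```text
t: 32.33
tcp_pos: [524.7, 70.3, 265.5]
tool_rot: [-0.378, -3.116, 0.001]
force: [0.7, 0.3, -0.3]
grip_width: 0.17
finger_force: 30.0
```

```bash
python3 - <<'E'
from h import *
s=r.sense(); trayedges('t7'); t=T(5,-50); x,y=s['tcp_pos'][:2]; print(t)
plan([(.1,530,-20,110,-1.2,1),(.1,540,-120,110,-2.2,1),(.1,*t,110,-.05-np.pi,1),(.1,*t,55,-.05-np.pi,3)])
a=cv2.resize(cv2.imread('pics/t7.png')[140:260,270:430],None,fx=3,fy=3); cv2.imwrite('pics/t7c.png',a)
E
```

```text
tray match 0.47963905334472656 shift px 0 0
[ 548.99479284 -259.18740887]
CALL [[0.1, -0.0035, -0.0124, 0.001, 0.03, 0.04, 7.85], [0.1, -0.007, -0.0249, 0.002, 0.07, 0.08, 15.69], [0.1, -0.0105, -0.0373, 0.003, 0.1, 0.12, 23.54], [0.1, -0.014, -0.0497, 0.0039, 0.14, 0.16, 31.39], [0.1, -0.0175, -0.0622, 0.0049, 0.17, 0.19, 39.23]]
CALL [[0.1, -0.0106, -0.0074, 0.001, 0.03, 0.04, 7.85], [0.1, -0.0212, -0.0148, 0.002, 0.07, 0.08, 15.69], [0.1, -0.0334, -0.0223, 0.002, 0.07, 0.07, 23.88], [0.1, -0.0457, -0.0297, 0.002, 0.08, 0.07, 32.06], [0.1, -0.058, -0.0372, 0.002, 0.08, 0.06, 40.25]]
CALL [[0.1, -0.0142, 0.0023, 0.0, 0.0, 0.0, 8.19], [0.1, -0.0284, 0.0045, 0.0, 0.0, 0.0, 16.37], [0.1, -0.0425, 0.0068, 0.0, 0.0, 0.0, 24.56], [0.1, -0.0567, 0.009, 0.0, 0.0, 0.0, 32.74], [0.1, -0.0765, 0.0114, 0.0, 0.0, 0.0, 40.86]]
CALL [[0.1, -0.0134, 0.0148, 0.0, 0.0, 0.0, 8.12], [0.1, -0.0267, 0.0296, 0.0, 0.0, 0.0, 16.23], [0.1, -0.0401, 0.0443, 0.0, 0.0, 0.0, 24.35], [0.1, -0.0535, 0.0591, 0.0, 0.0, 0.0, 32.47], [0.1, -0.0668, 0.0739, 0.0, 0.0, 0.0, 40.58]]
CALL [[0.1, -0.0005, 0.0199, 0.0, 0.0, 0.0, 8.12], [0.1, -0.0005, 0.0199, 0.0183, 0.0, 0.0, 8.12], [0.1, -0.0005, 0.0199, 0.0367, 0.0, 0.0, 8.12], [0.1, -0.0005, 0.0199, 0.055, 0.0, 0.0, 8.12]]
```

Call:
arm_command([
  [0.1,-0.003,-0.012,0,0,0,7.8],
  [0.1,-0.007,-0.025,0,0,0,15.7],
  [0.1,-0.01,-0.037,0,0,0,23.5],
  [0.1,-0.014,-0.05,0,0,0,31.4],
  [0.1,-0.017,-0.062,0,0,0,39.2],
])

```text
t: 33.0
tcp_pos: [527.1, 5.6, 265.8]
tool_rot: [1.409, 2.807, 0.0]
force: [0.7, -0.2, -0.4]
grip_width: 0.17
finger_force: 30.0
```

Call:
arm_command([
  [0.1,-0.011,-0.007,0,0,0,7.8],
  [0.1,-0.021,-0.015,0,0,0,15.7],
  [0.1,-0.033,-0.022,0,0,0,23.9],
  [0.1,-0.046,-0.03,0,0,0,32.1],
  [0.1,-0.058,-0.037,0,0,0,40.2],
])

```text
t: 33.62
tcp_pos: [532.4, -63.1, 265.7]
tool_rot: [2.288, 2.152, 0.0]
force: [0.4, 0.1, -1.2]
grip_width: 0.169
finger_force: 30.0
```

Call:
arm_command([
  [0.1,-0.014,0.002,0,0,0,8.2],
  [0.1,-0.028,0.005,0,0,0,16.4],
  [0.1,-0.043,0.007,0,0,0,24.6],
  [0.1,-0.057,0.009,0,0,0,32.7],
  [0.1,-0.077,0.011,0,0,0,40.9],
])

```text
t: 34.25
tcp_pos: [539.0, -140.3, 265.7]
tool_rot: [-2.896, -1.218, -0.0]
force: [0.4, 0.4, -0.5]
grip_width: 0.174
finger_force: 30.0
```

Call:
arm_command([
  [0.1,-0.013,0.015,0,0,0,8.1],
  [0.1,-0.027,0.03,0,0,0,16.2],
  [0.1,-0.04,0.044,0,0,0,24.3],
  [0.1,-0.053,0.059,0,0,0,32.5],
  [0.1,-0.067,0.074,0,0,0,40.6],
])

```text
t: 34.88
tcp_pos: [545.5, -240.3, 265.7]
tool_rot: [3.139, 0.137, 0.0]
force: [-0.1, -0.6, -0.6]
grip_width: 0.169
finger_force: 30.0
```

Call:
arm_command([
  [0.1,-0.001,0.02,0,0,0,8.1],
  [0.1,-0.001,0.02,0.015,0,0,8.1],
  [0.1,-0.001,0.02,0.03,0,0,8.1],
  [0.1,-0.001,0.02,0.03,0,0,8.1],
])

```text
t: 35.38
tcp_pos: [545.3, -258.2, 233.4]
tool_rot: [-3.138, 0.075, 0.006]
force: [0.0, 0.1, 0.4]
grip_width: 0.174
finger_force: 30.0
```

```bash
python3 - <<'E'
from h import *
s,im=snap('wrist','w9'); print(s['tcp_pos'],s['tool_rot'],s['grip_width'])
cv2.imwrite('pics/w9c.png',cv2.imread('pics/w9.png')[60:400])
E
```

```text
[ 545.26255714 -258.19397166  233.36536309] [-3.13815072  0.07456281  0.00609832] 0.17370485773713343
```

View pics/w9c.png

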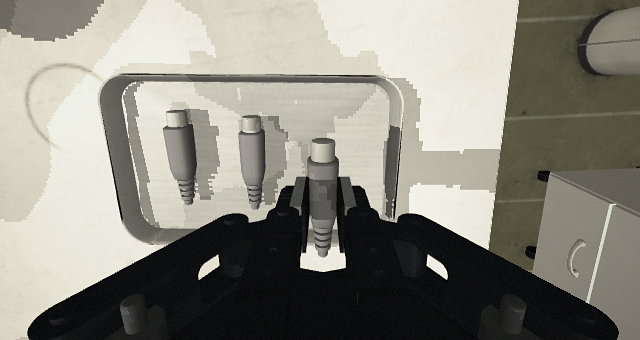

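Call:
arm_command([
  [0.1,0,0,0.018,0,0,0],
  [0.1,0,0,0.036,0,0,0],
  [0.1,0,0,0.048,0,0,0],
  [0.1,0,0,0.048,0,0,0],
  [0.3,0,0,0.048,0,0,0],
])

```text
t: 36.05
tcp_pos: [546.5, -259.8, 187.9]
tool_rot: [3.14, -0.078, 0.001]
force: [1.0, 0.6, 0.0]
grip_width: 0.299
finger_force: 0.0
```

Call:
arm_command([
  [0.3,0,0,0,0,0,0],
  [0.3,0,0,0,0,0,0],
  [0.3,0,0,-0.02,0,0,0],
  [0.3,0,0,-0.05,0,0,0],
  [0.3,0,0,-0.084,0,0,0],
])

```text
t: 36.67
tcp_pos: [546.1, -259.6, 272.5]
tool_rot: [-3.14, 0.078, 0.001]
force: [0.9, 0.2, -0.1]
grip_width: 0.303
finger_force: 0.0
```

```bash
python3 - <<'E'
from h import *
# push home: closed fingers on near side of knob; knob at q=.049 -> clamp x=-83.5
g=cl(-125,-1.5); print(g, cl(-83.5,-1.5))
plan([(.0,520,-150,130,-2.2,1),(.0,440,0,130,-1.2,1),(.0,*g,130,CY,1),(.0,*g,65,CY,2)])
E
```

```text
[421.87317856 163.74208748] [462.1738197  153.83712289]
CALL [[0.0, -0.0045, -0.0155, -0.0017, 0, 0.0, -8.11], [0.0, -0.009, -0.0309, -0.0035, -0.01, 0.01, -16.23], [0.0, -0.0135, -0.0464, -0.0052, -0.01, 0.01, -24.34], [0.0, -0.018, -0.0618, -0.007, -0.02, 0.01, -32.45], [0.0, -0.0225, -0.0773, -0.0087, -0.02, 0.01, -40.56]]
CALL [[0.0, 0.0066, -0.0147, -0.0017, 0, 0.0, -8.11], [0.0, 0.0133, -0.0293, -0.0035, -0.01, 0.01, -16.23], [0.0, 0.0173, -0.0533, -0.0035, -0.01, 0.0, -24.41], [0.0, 0.0214, -0.0772, -0.0035, -0.01, 0.0, -32.6], [0.0, 0.0255, -0.1012, -0.0035, -0.01, 0.0, -40.78]]
CALL [[0.0, 0.0187, -0.0155, 0.0, 0.0, 0.0, -8.19], [0.0, 0.0374, -0.0309, 0.0, 0.0, 0.0, -16.37], [0.0, 0.0562, -0.0464, 0.0, 0.0, 0.0, -24.56], [0.0, 0.0749, -0.0619, 0.0, 0.0, 0.0, -32.74], [0.0, 0.0973, -0.0691, 0.0, 0.0, 0.0, -40.59]]
CALL [[0.0, 0.0217, 0.0091, 0.0, 0.0, 0.0, -7.85], [0.0, 0.0434, 0.0182, 0.0, 0.0, 0.0, -15.7], [0.0, 0.0651, 0.0273, 0.0, 0.0, 0.0, -23.55], [0.0, 0.0868, 0.0364, 0.0, 0.0, 0.0, -31.4], [0.0, 0.1085, 0.0456, 0.0, 0.0, 0.0, -39.25]]
CALL [[0.0, 0.011, 0.0208, 0.0, 0.0, 0.0, -7.85], [0.0, 0.011, 0.0208, 0.0325, 0.0, 0.0, -7.85], [0.0, 0.011, 0.0208, 0.065, 0.0, 0.0, -7.85]]
```

```bash
python3 - <<'E'
from h import *
Y=-.05-np.pi; g=cl(-83.5,-1.5); h=cl(-33,-1.5)
plan([(.6,*g,117,Y,1),(.6,*g,61,Y,4),(.1,*g,61,Y,5)])
st=(np.array([*g,61+155.]),toolR(Y)); print()
plan([(.1,*h,61,Y,8)],st)
E
```

```text
CALL [[0.6, -0.013, -0.0511, 0.0001, 0, 0.0, 0.0], [0.6, -0.0261, -0.1022, 0.0002, 0, 0.01, 0.01], [0.6, -0.0391, -0.1533, 0.0003, -0.01, 0.01, 0.01], [0.6, -0.0522, -0.2044, 0.0005, -0.01, 0.01, 0.01], [0.6, -0.0652, -0.2555, 0.0006, -0.01, 0.02, 0.01]]
CALL [[0.6, -0.0131, -0.0511, 0.0001, 0, 0.0, 0.0], [0.6, -0.0261, -0.1022, 0.0002, 0, 0.01, 0.01], [0.6, -0.0392, -0.1533, 0.0003, -0.01, 0.01, 0.01], [0.6, -0.0392, -0.1533, 0.0143, -0.01, 0.01, 0.01], [0.6, -0.0391, -0.1533, 0.0283, -0.01, 0.01, 0.01]]
CALL [[0.6, 0.0, 0.0, 0.014, 0.0, 0.0, 0.0], [0.6, 0.0, 0.0, 0.028, 0.0, 0.0, 0.0], [0.1, 0.0, 0.0, 0.028, 0.0, 0.0, 0.0], [0.1, 0.0, 0.0, 0.028, 0.0, 0.0, 0.0], [0.1, 0.0, 0.0, 0.028, 0.0, 0.0, 0.0]]
CALL [[0.1, 0.0, 0.0, 0.0, 0.0, 0.0, 0.0], [0.1, 0.0, 0.0, 0.0, 0.0, 0.0, 0.0]]

CALL [[0.1, 0.0062, 0.0012, 0.0, 0.0, 0.0, 0.0], [0.1, 0.0124, 0.0024, 0.0001, 0.0, 0.0, 0.0], [0.1, 0.0186, 0.0036, 0.0001, 0.0, 0.0, 0.0], [0.1, 0.0248, 0.0048, 0.0001, 0.0, 0.0, 0.0], [0.1, 0.031, 0.006, 0.0002, 0.0, 0.0, 0.0]]
CALL [[0.1, 0.0062, 0.0012, 0.0, 0.0, 0.0, 0.0], [0.1, 0.0124, 0.0024, 0.0001, 0.0, 0.0, 0.0], [0.1, 0.0186, 0.0036, 0.0001, 0.0, 0.0, 0.0]]
```

Call:
arm_command([
  [0.6,-0.013,-0.051,0,0,0,0],
  [0.6,-0.026,-0.102,0,0,0,0],
  [0.6,-0.039,-0.153,0,0,0,0],
  [0.6,-0.052,-0.204,0,0,0,0],
  [0.6,-0.065,-0.255,0,0,0,0],
])

```text
t: 37.3
tcp_pos: [493.6, -0.3, 272.2]
tool_rot: [3.141, -0.078, 0.002]
force: [-0.1, 0.1, 0.4]
grip_width: 0.6
finger_force: 0.0
```

Call:
arm_command([
  [0.6,-0.013,-0.051,0,0,0,0],
  [0.6,-0.026,-0.102,0,0,0,0],
  [0.6,-0.039,-0.153,0,0,0,0],
  [0.6,-0.039,-0.153,0,0,0,0],
  [0.6,-0.039,-0.153,0,0,0,0],
])

```text
t: 37.92
tcp_pos: [464.5, 87.5, 271.6]
tool_rot: [-3.099, -0.029, 0.002]
force: [0.8, -0.1, -0.5]
grip_width: 0.6
finger_force: 0.0
```

```bash
python3 - <<'E'
from h import *
s,_=snap('top','t8'); s,_=snap('wrist','w10'); snap('scene','s8'); print(s['tcp_pos'],s['tool_rot'])
a=cv2.resize(cv2.imread('pics/t8.png')[145:250,280:430],None,fx=2.6,fy=2.6,interpolation=cv2.INTER_CUBIC)
b=cv2.resize(cv2.imread('pics/s8.png')[170:290,290:450],None,fx=2.5,fy=2.5,interpolation=cv2.INTER_CUBIC)
w=cv2.imread('pics/w10.png')[0:300]
c=np.zeros((600,800,3),np.uint8); c[:a.shape[0],:a.shape[1]]=a; c[:300,400:800]=b; c[300:,:640]=w; cv2.imwrite('pics/c8.png',c)
E
```

```text
[464.65345441  87.54207124 271.59665706] [-3.09871002e+00 -2.92318267e-02  2.05849213e-03]
```

View pics/c8.png

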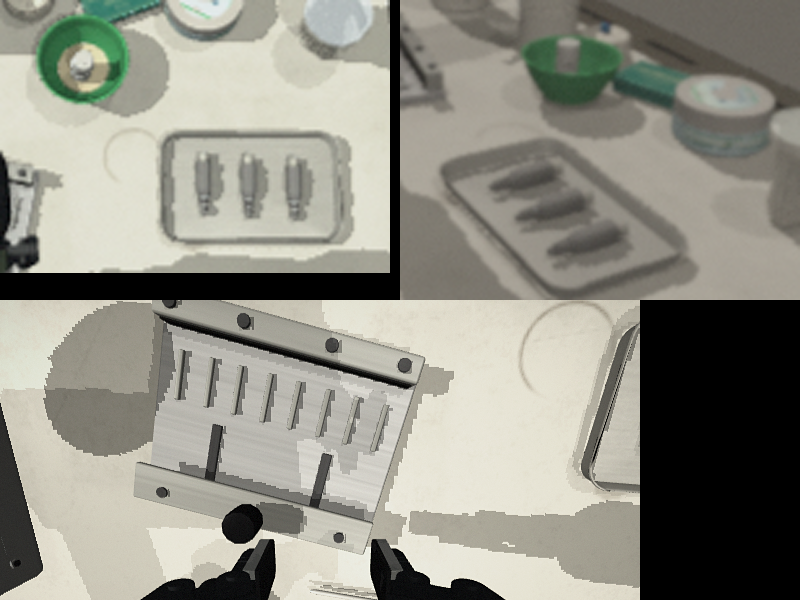

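Call:
arm_command([
  [0.6,0,0,0,0,0,-8],
  [0.6,0,0,0,0,0,-16],
  [0.6,0,0,0,0,0,-24],
  [0.6,0,0,0,0,0,-24],
])

```text
t: 38.58
tcp_pos: [464.4, 87.7, 271.5]
tool_rot: [-3.026, -0.671, -0.011]
force: [0.3, -0.2, 0.4]
grip_width: 0.604
finger_force: 0.0
```

```bash
python3 - <<'E'
from h import *
s=r.sense(); print(s['tcp_pos'],s['tool_rot'],s['qpos'])
M=R.from_rotvec(s['tool_rot']).as_matrix(); Y=np.arctan2(-M[0,1],M[1,1]); print('yaw',Y)
k=back('wrist',[[242,228]],66,{'tcp_pos':np.array([464.65,87.54,271.6]),'tool_rot':np.array([-3.0987,-.0292,.00206])}); print('knob',k)
g=cl(-83.5,-1.5);print(g)
plan([(.6,*g,117,Y,1),(.6,*g,61,Y,4),(.1,*g,61,Y,5)])
st=(np.array([*g,61+155.]),toolR(Y)); print()
plan([(.1,*cl(-33,-1.5),61,Y,8)],st)
E
```

```text
[464.41740008  87.67127403 271.47846119] [-3.02597046 -0.6710865  -0.01092624] [ 0.01831683  0.32768    -0.57695174  0.66761376  0.04264264  2.72339192]
yaw -2.7047894784125432
knob [[465.46264979 148.82433375  66.        ]]
[462.1738197  153.83712289]
CALL [[0.6, 0.013, -0.0304, 0.0013, -1.13, -0.46, -0.01], [0.6, 0.0259, -0.0609, 0.0026, -2.27, -0.92, -0.02], [0.6, 0.0257, -0.0603, 0.0166, -2.27, -0.92, -0.02], [0.6, 0.0255, -0.0598, 0.0306, -2.27, -0.92, -0.02], [0.6, 0.0252, -0.0592, 0.0446, -2.27, -0.92, -0.02]]
CALL [[0.6, 0.0, 0.0, 0.014, 0.0, 0.0, 0.0], [0.1, 0.0, 0.0, 0.014, 0.0, 0.0, 0.0], [0.1, 0.0, 0.0, 0.014, 0.0, 0.0, 0.0], [0.1, 0.0, 0.0, 0.014, 0.0, 0.0, 0.0], [0.1, 0.0, 0.0, 0.014, 0.0, 0.0, 0.0]]
CALL [[0.1, 0.0, 0.0, 0.0, 0.0, 0.0, 0.0]]

CALL [[0.1, 0.0049, 0.004, 0.0, 0.0, 0.0, 0.0], [0.1, 0.0098, 0.0079, 0.0001, 0.0, 0.0, 0.0], [0.1, 0.0148, 0.0119, 0.0001, 0.0, 0.0, 0.0], [0.1, 0.0197, 0.0158, 0.0001, 0.0, 0.0, 0.0], [0.1, 0.0246, 0.0198, 0.0002, 0.0, 0.0, 0.0]]
CALL [[0.1, 0.0049, 0.004, 0.0, 0.0, 0.0, 0.0], [0.1, 0.0098, 0.0079, 0.0001, 0.0, 0.0, 0.0], [0.1, 0.0148, 0.0119, 0.0001, 0.0, 0.0, 0.0]]
```

Call:
arm_command([
  [0.6,0.013,-0.03,0.001,-1.1,-0.5,0],
  [0.6,0.026,-0.061,0.002,-2.3,-0.9,0],
  [0.6,0.026,-0.06,0.016,-2.3,-0.9,0],
  [0.6,0.0255,-0.06,0.03,-2.3,-0.9,0],
  [0.6,0.025,-0.059,0.044,-2.3,-0.9,0],
])

```text
t: 39.2
tcp_pos: [461.3, 153.2, 229.0]
tool_rot: [3.066, 0.681, -0.001]
force: [0.5, 0.0, 0.5]
grip_width: 0.598
finger_force: 0.0
```

Call:
arm_command([
  [0.6,0,0,0.012,0,0,0],
  [0.1,0,0,0.012,0,0,0],
  [0.1,0,0,0.012,0,0,0],
  [0.1,0,0,0.012,0,0,0],
  [0.1,0,0,0.012,0,0,0],
])

```text
t: 39.83
tcp_pos: [461.5, 152.9, 218.1]
tool_rot: [3.063, 0.681, -0.001]
force: [1.1, -4.8, -5.6]
grip_width: 0.265
finger_force: 29.7
```

Call:
arm_command([
  [0.1,0,0,0,0,0,0],
  [0.1,0,0,0,0,0,0],
])

```text
t: 40.08
tcp_pos: [461.5, 153.0, 218.1]
tool_rot: [3.063, 0.681, -0.001]
force: [1.3, -5.6, -5.0]
grip_width: 0.268
finger_force: 29.7
```

Call:
arm_command([
  [0.1,0.006,0.005,0,0,0,0],
  [0.1,0.012,0.01,0,0,0,0],
  [0.1,0.018,0.0145,0,0,0,0],
  [0.1,0.024,0.0193,0,0,0,0],
  [0.1,0.03,0.024,0,0,0,0],
])

```text
t: 40.7
tcp_pos: [497.7, 144.2, 218.1]
tool_rot: [3.065, 0.683, -0.006]
force: [-3.8, -4.4, -0.4]
grip_width: 0.272
finger_force: 30.3
```

Call:
arm_command([
  [0.1,0.004,0.003,0,0,0,0],
  [0.1,0.007,0.0056,0,0,0,0],
  [0.1,0.009,0.0072,0,0,0,0],
  [0.1,0.009,0.0072,0,0,0,0],
  [0.1,0.009,0.0072,0,0,0,0],
])

```text
t: 41.32
tcp_pos: [509.2, 141.5, 218.1]
tool_rot: [3.064, 0.682, -0.005]
force: [-2.0, -5.2, -1.8]
grip_width: 0.266
finger_force: 30.1
```

```bash
python3 - <<'E'
from h import *
s=r.sense(); print(s['tcp_pos'],s['force'],cl(-34.5,-1.5)); c=np.array([np.cos(CY),np.sin(CY)]);print(s['tcp_pos'][:2]@c-495.6)
E
```

```text
[509.2495865  141.45187751 218.08762953] [-1.96267674 -5.17378455 -1.77642276] [509.75770925 142.14210447]
-34.82869876468271
```

Call:
arm_command([
  [0.1,0.0015,0.0012,0,0,0,0],
  [0.1,0.003,0.0024,0,0,0,0],
  [0.1,0.003,0.0024,0,0,0,0],
  [0.1,0.003,0.0024,0,0,0,0],
])

```text
t: 41.82
tcp_pos: [511.6, 140.9, 218.1]
tool_rot: [3.066, 0.683, -0.009]
force: [-6.9, -3.1, 3.0]
grip_width: 0.268
finger_force: 30.6
```

Call:
arm_command([
  [0.1,0.0015,0.0012,0,0,0,0],
  [0.1,0.003,0.0024,0,0,0,0],
  [0.1,0.003,0.0024,0,0,0,0],
  [0.1,0.003,0.0024,0,0,0,0],
])

```text
t: 42.32
tcp_pos: [512.7, 140.5, 218.0]
tool_rot: [-3.064, -0.684, 0.018]
force: [-16.9, -0.6, 14.1]
grip_width: 0.268
finger_force: 31.6
```

Call:
arm_command([
  [0.3,0,0,0,0,0,0],
  [0.6,0,0,0,0,0,0],
  [0.6,0,0,0,0,0,0],
  [0.6,0,0,-0.04,0,0,0],
  [0.6,0,0,-0.08,0,0,0],
])

```text
t: 42.95
tcp_pos: [517.8, 140.5, 299.2]
tool_rot: [3.066, 0.684, 0.0]
force: [0.5, 0.1, -0.2]
grip_width: 0.601
finger_force: 0.0
```

```bash
python3 - <<'E'
from h import *
np.set_printoptions(precision=1,suppress=True)
for z in (46,55.5,65): print(z,back('top',[[311.9,170]],z),back('scene',[[356.8,187]],z))
im=cv2.imread('pics/t8.png'); c=im[150:192,290:334]; hsv=cv2.cvtColor(c,cv2.COLOR_BGR2HSV)
print('gray/sat map top'); 
m=((hsv[:,:,1]<35)&(hsv[:,:,2]>90)).astype(int)
for row in m[4:38,6:38]: print(''.join('.#'[v] for v in row))
E
python3 - <<'E'
from h import *
s,im=snap('wrist','w11'); print(s['tcp_pos'],s['tool_rot'])
E
```

```text
46 [[687.8 -28.5  46. ]] [[708.6  -1.3  46. ]]
55.5 [[685.1 -28.6  55.5]] [[694.3 -19.8  55.5]]
65 [[682.4 -28.6  65. ]] [[679.9 -38.3  65. ]]
gray/sat map top
####........................####
###..........................###
##............................##
#..............................#
................................
................................
................................
................................
................................
................................
...............###..............
.............######.............
............########............
...........#########............
...........#########............
...........#########............
...........#########............
...........#########............
...........########.............
...........####..##.............
............#####...............
.............#####..............
................................
#..............................#
#.............................##
##............................##
###..........................###
####........................####
######....................######
########.................#######
##########............##########
################################
################################
################################
[517.83266668 140.49068113 299.2293153 ] [3.06586825e+00 6.83913022e-01 4.79675746e-04]
```

```bash
python3 - <<'E'
from h import *
plan([(.45,560,90,150,-1.6,1),(.45,640,10,150,-.6,1),(.45,675,-28,140,-.05,1)])
E
```

```text
CALL [[0.45, 0.0019, 0.0079, 0.0, 0.05, -0.04, -7.9], [0.45, 0.0037, 0.0158, 0.0001, 0.1, -0.08, -15.79], [0.45, 0.0056, 0.0237, 0.0001, 0.15, -0.12, -23.69], [0.45, 0.0074, 0.0316, 0.0002, 0.2, -0.16, -31.58], [0.45, 0.0093, 0.0395, 0.0002, 0.25, -0.2, -39.48]]
CALL [[0.45, -0.0036, 0.0073, 0.0, 0.05, -0.04, -7.9], [0.45, -0.0072, 0.0145, 0.0, 0.1, -0.08, -15.79], [0.45, -0.0108, 0.0218, 0.0, 0.15, -0.12, -23.69], [0.45, -0.0162, 0.037, 0.0001, 0.16, -0.11, -31.87], [0.45, -0.0216, 0.0523, 0.0001, 0.17, -0.1, -40.06]]
CALL [[0.45, -0.014, 0.0082, 0.0, 0.0, 0.0, -8.19], [0.45, -0.0279, 0.0163, 0.0, 0.0, 0.0, -16.37], [0.45, -0.0419, 0.0245, 0.0, 0.0, 0.0, -24.56], [0.45, -0.0558, 0.0326, 0.0, 0.0, 0.0, -32.74], [0.45, -0.0698, 0.0408, 0.0, 0.0, 0.0, -40.93]]
CALL [[0.45, -0.0126, -0.0029, 0.0025, 0.0, 0.0, -7.88], [0.45, -0.0252, -0.0058, 0.005, 0.0, 0.0, -15.76], [0.45, -0.0378, -0.0087, 0.0075, 0.0, 0.0, -23.63], [0.45, -0.0503, -0.0116, 0.01, 0.0, 0.0, -31.51]]
```

Call:
arm_command([
  [0.45,0.002,0.008,0,0,0,-7.9],
  [0.45,0.004,0.016,0,0,0,-15.8],
  [0.45,0.006,0.024,0,0,0,-23.7],
  [0.45,0.007,0.032,0,0,0,-31.6],
  [0.45,0.009,0.039,0,0,0,-39.5],
])

```text
t: 43.62
tcp_pos: [542.9, 108.8, 298.6]
tool_rot: [2.65, 1.685, 0.002]
force: [-0.6, 0.8, -0.3]
grip_width: 0.454
finger_force: 0.0
```

Call:
arm_command([
  [0.45,-0.004,0.007,0,0,0,-7.9],
  [0.45,-0.007,0.014,0,0,0,-15.8],
  [0.45,-0.011,0.022,0,0,0,-23.7],
  [0.45,-0.016,0.037,0,0,0,-31.9],
  [0.45,-0.022,0.052,0,0,0,-40],
])

```text
t: 44.25
tcp_pos: [580.7, 66.6, 298.6]
tool_rot: [1.913, 2.49, 0.001]
force: [-0.2, -0.6, -0.4]
grip_width: 0.452
finger_force: 0.0
```

Call:
arm_command([
  [0.45,-0.014,0.008,0,0,0,-8.2],
  [0.45,-0.028,0.016,0,0,0,-16.4],
  [0.45,-0.042,0.024,0,0,0,-24.6],
  [0.45,-0.056,0.033,0,0,0,-32.7],
  [0.45,-0.07,0.041,0,0,0,-40.9],
])

```text
t: 44.88
tcp_pos: [638.1, 9.1, 298.6]
tool_rot: [0.923, 3.001, 0.0]
force: [0.2, 0.5, -0.1]
grip_width: 0.453
finger_force: 0.0
```

Call:
arm_command([
  [0.45,-0.013,-0.003,0.002,0,0,-7.9],
  [0.45,-0.025,-0.006,0.005,0,0,-15.8],
  [0.45,-0.038,-0.009,0.008,0,0,-23.6],
  [0.45,-0.05,-0.012,0.01,0,0,-31.5],
  [0.45,-0.05,-0.012,0.01,0,0,-31.5],
])

```text
t: 45.5
tcp_pos: [672.3, -29.3, 288.2]
tool_rot: [0.085, 3.139, -0.001]
force: [0.8, 0.7, 0.1]
grip_width: 0.449
finger_force: 0.0
```

```bash
python3 - <<'E'
from h import *
np.set_printoptions(precision=1,suppress=True)
s,im=snap('wrist','w12'); print(s['tcp_pos'],s['tool_rot'])
print('expect',proj('wrist',[[684,-28,65],[687,-27,46],[691,-26,48]],s))
g=cv2.GaussianBlur(cv2.cvtColor(im,cv2.COLOR_RGB2GRAY),(5,5),1)
c=cv2.HoughCircles(g,cv2.HOUGH_GRADIENT,1,10,param1=70,param2=13,minRadius=12,maxRadius=28)
for a in (c[0] if c is not None else []):
    if abs(a[0]-320)<70 and 150<a[1]<330: print(a,back('wrist',a[:2],65,s))
hsv=cv2.cvtColor(im,cv2.COLOR_RGB2HSV); m=((hsv[:,:,1]<40)&(hsv[:,:,2]>110))
gr=(hsv[:,:,0]>45)&(hsv[:,:,0]<90)&(hsv[:,:,1]>80)
o=np.full(m.shape,'.'); o[m]='#'; o[gr]='g'; o[(hsv[:,:,2]<40)]='k'; 
for row in o[130:330:6,210:440:3]: print(''.join(row))
E
```

```text
[672.3 -29.3 288.2] [ 0.1  3.1 -0. ]
expect [[326.1 237.4]
 [327.2 231.9]
 [328.8 237.5]]
[320.5 225.5  27.4] [[674.7 -31.5  65. ]]
[297.5 218.5  25.2] [[668.5 -47.6  65. ]]
[330.5 227.5  25.2] [[676.6 -24.4  65. ]]
[322.5 237.5  23. ] [[683.9 -30.6  65. ]]
[298.5 307.5  19.4] [[741.2 -52.4  65. ]]
[349.5 307.5  16.3] [[743.3 -12.7  65. ]]
[328.5 201.5  24. ] [[657.2 -24.9  65. ]]
[309.5 310.5  17.2] [[744.3 -44.   65. ]]
[306.5 269.5  21.6] [[708.9 -43.9  65. ]]
[301.5 208.5  19.6] [[661.3 -44.2  65. ]]
[302.5 320.5  25.2] [[753.1 -50.1  65. ]]
[282.5 222.5  15.2] [[670.9 -58.5  65. ]]
[333.5 240.5  13.8] [[686.7 -22.7  65. ]]
[266.5 188.5  24. ] [[645.6 -67.3  65. ]]
[318.5 305.5  12.4] [[740.2 -36.7  65. ]]
[287.5 310.5  13.2] [[743.4 -61.2  65. ]]
[343.5 299.5  13.7] [[735.9 -17.1  65. ]]
[285.5 321.5  15.6] [[753.3 -63.6  65. ]]
[379.5 304.5  14.4] [[741.9  10.6  65. ]]
#############################################################################
#############################################################################
########################################################
[... 1739 characters left out ...]
k#######kkkkkkkkkkkkkkkkkggggggggggggggggggggggggkkkkkkkkkkkkkkkkk.####..kkk
kkkkkkkkkkkkkkkkkkkkkkkkkggggggggggggggggggggggggggkkkkkkkkkkkkkkkkkkkkkkkkkk
kkkkkkkkkkkkkkkkkkkkkkkkkgggggggggggggggggggggggg#.kkkkkkkkkkkkkkkkkkkkkkkkkk
kkkkkkkkkkkkkkkkkkkkkkkk..gggggggggggggggg.######...kkkkkkkkkkkkkkkkkkkkkkkkk
kkkkkkkkkkkkkkkkkkkkkkkkgg....gggggggg.gg########..#kkkkkkkkkkkkkkkkkkkkkkkkk
kkkkkkkkkkkkkkkkkkkkk.k.gggggg..g....gg.g.#######....k.kkkkkkkkkkkkkkkkkkkkkk
kkkkkkkkkkkkkkkkkkkkkkggg...g.gg..gggggggg#########.##kkkkkkkkkkkkkkkkkkkkkkk
kkkkkkkkkkkkkkkkkkkkkkg.....gggggggggggg.g############kkkkkkkkkkkkkkkkkkkkkkk
kkkkkkkkkkkkkkkkkkkkkkkkkkkkkkkggg.gg########kkkkkkkkkkkkkkkkkkkkkkkkkkkkkkkk
```

```bash
python3 - <<'E'
from h import *
im=cv2.imread('pics/w12.png'); hsv=cv2.cvtColor(im,cv2.COLOR_BGR2HSV)
L=" .:-=+*#%@"
sub=hsv[195:270:2,280:360]
for r_ in sub:
    print(''.join('g' if (45<p[0]<90 and p[1]>90) else ('~' if p[1]>45 else L[min(9,int(p[2])//26)]) for p in r_))
a=cv2.imread('pics/s8.png')[165:215:1,335:380]; h2=cv2.cvtColor(a,cv2.COLOR_BGR2HSV)
print('scene')
for r_ in h2: print(''.join('g' if (40<p[0]<95 and p[1]>90) else L[min(9,int(p[2])//26)] for p in r_))
E
```

```text
gggggggggggggggggggggggggggggggggggggggggggggggggggggggggggggggggggggggggggggggg
ggggggggggggggggggggggggggggggggg~~~~@~~~~~~~~~~~~~~~~~~gggggggggggggggggggggggg
ggggggggggggggggggggggggggggg~~@~~~~~@@@@@@@@@@~~~~~~~~~~~~~~ggggggggggggggggggg
gggggggggggggggggggggggggg~%~~~~@@@@@@@@@@@@@~~~~~~~~~~~~~~~~~~~gggggggggggggggg
gggggggggggggggggggggggg~~~~~@@@@@@~~@@@@~@~~~~~~~~~~~~~~~~~~~~~~~~ggggggggggggg
ggggggggggggggggggggg~~~~@@@@@@@@@@@@@@@@@@~~~~~~~~~~~~~~~~~~~~~~~~#~ggggggggggg
gggggggggggggggggggg~~@@@~@~~~~@@@@~@@@~~~@~~~~~~~~~~~~~~~~~~~~~~~~~~~gggggggggg
gggggggggggggggggg~~~~~~~~~~~~~~~~~~~~~~~~~==-----=+~~~~~~~~~~~~~~~~~~~~gggggggg
ggggggggggggggggg~~~~~~~~~~~~~~~~~~~~~~~=--------======+~~~~~~~~~~~~~~~~~ggggggg
gggggggggggggggg~~~~~~~~~~~~~~~~~~~~~~------=====+=++++++-~~~~~~~~~~~~~~~*gggggg
ggggggggggggggg~~~~~~~~~~~~~~~~~~~~~~---==*#%*++*##%%%#*+++~~~~~~~~~~~~~~~~ggggg
gggggggggggggg~~~~~~~~~~~~~~~~~~~~~~--=+=----------=--+#@#*+~~~~~~~~~~~~~~~~gggg
gggggggggggggg~~~~~~~~~~~~~~~~~~~~~--+-----------========#@+-~~~~~~~~~~~~~~~gggg
ggggggggggggg~~~~~~~~~~~~~~~~~~~~~~-=-:--------
[... 3583 characters left out ...]
ggg:::----
*****++=::::::g-:---------ggggg-g-:g:::::---g
*****++=-:::::g:-:g:-----g-gggggg:g:::::::--g
****+*++--::::::::g:g-g:gg-:g:::g:::::--:::::
******++=-:::::g::::g-g:ggggg:g:g::::-==-::::
*******++=-::::::::g-:::::::g:::::::--==-::::
*******++=-::::::::::::::g::::::::::-=+=-::::
*******+++=-::::::::::::g:g:::g:g::-==+=--:::
*******+++==-:::::::g::::::::::::::-===+==--:
********+++=-:::::::::g:::::::::::---======--
********+++=--:::::::::gg:g:::::::---======--
*********++=---::::::::g::::::::------=======
********+++==-------:::::::-----------==-====
*******+*++====---------------------=========
*********++======--------------==============
**********++=======--=-======================
```

```bash
python3 - <<'E'
from h import *
np.set_printoptions(precision=1,suppress=True)
s=r.sense()
for z in (46,50,55,60,65): print(z,back('wrist',[[323.5,241.5]],z,s)[0],back('top',[[311.9,168.5]],z)[0],back('scene',[[357,187.5]],z)[0])
for z in (46,55,65):
  P=[684,-29,z]; K,M,t=cam('wrist',s); d=(M@np.array(P)+t)[2]; print(z,'r px',K[0,0]*11.5/d)
k=(685,-30); plan([(.45,*k,110,-.05,1),(.45,*k,72,-.05,3),(.1,*k,72,-.05,4)])
E
```

```text
46 [694.5 -29.8  46. ] [692.3 -28.8  46. ] [707.   -4.3  46. ]
50 [692.8 -29.7  50. ] [691.1 -28.8  50. ] [701.  -12.1  50. ]
55 [690.8 -29.6  55. ] [689.7 -28.8  55. ] [693.4 -21.8  55. ]
60 [688.7 -29.6  60. ] [688.3 -28.8  60. ] [685.9 -31.5  60. ]
65 [686.6 -29.5  65. ] [686.8 -28.8  65. ] [678.4 -41.2  65. ]
46 r px 14.546917815385495
55 r px 15.135470141143252
65 r px 15.847902052033886
CALL [[0.45, -0.0131, -0.0005, 0.0236, -0.01, 0.04, -0.24], [0.45, -0.0131, -0.0005, 0.0363, -0.01, 0.04, -0.24], [0.45, -0.0131, -0.0005, 0.0489, -0.01, 0.04, -0.24], [0.45, -0.0131, -0.0005, 0.0616, -0.01, 0.04, -0.24], [0.1, -0.0131, -0.0005, 0.0616, -0.01, 0.04, -0.24]]
CALL [[0.1, 0.0, 0.0, 0.0, 0.0, 0.0, 0.0], [0.1, 0.0, 0.0, 0.0, 0.0, 0.0, 0.0], [0.1, 0.0, 0.0, 0.0, 0.0, 0.0, 0.0]]
```

Call:
arm_command([
  [0.45,-0.015,0,0.02,0,0,0],
  [0.45,-0.015,0,0.04,0,0,0],
  [0.45,-0.015,0,0.062,0,0,0],
  [0.45,-0.015,0,0.062,0,0,0],
  [0.1,-0.015,0,0.062,0,0,0],
])

```text
t: 46.18
tcp_pos: [687.0, -29.1, 227.4]
tool_rot: [0.081, 3.139, -0.001]
force: [0.8, -0.4, -0.0]
grip_width: 0.253
finger_force: 29.7
```

Call:
arm_command([
  [0.1,0,0,0,0,0,0],
  [0.1,0,0,0,0,0,0],
  [0.1,0,0,0,0,0,0],
])

```text
t: 46.55
tcp_pos: [687.1, -29.3, 227.4]
tool_rot: [0.081, 3.139, -0.0]
force: [0.9, 0.1, 3.5]
grip_width: 0.254
finger_force: 29.6
```

Call:
arm_command([
  [0.1,0,0,-0.012,0,0,0],
  [0.1,-0.012,0,-0.012,0,0,0],
  [0.1,-0.024,0,-0.012,0,0,0],
  [0.1,-0.024,0,0,0,0,0],
  [0.1,-0.024,0,0.01,0,0,0],
])

```text
t: 47.18
tcp_pos: [710.1, -30.5, 215.5]
tool_rot: [-0.081, -3.14, 0.0]
force: [-0.0, 0.5, 0.3]
grip_width: 0.246
finger_force: 29.4
```

Call:
arm_command([
  [0.1,0,0,0,0,0,0],
  [0.33,0,0,0,0,0,0],
  [0.33,0,0,0,0,0,0],
  [0.33,0,0,-0.03,0,0,0],
  [0.33,0,0,-0.06,0,0,0],
])

```text
t: 47.8
tcp_pos: [710.5, -30.5, 277.2]
tool_rot: [0.081, 3.141, -0.0]
force: [0.3, 0.1, -1.7]
grip_width: 0.331
finger_force: 0.0
```

Call:
arm_command([
  [0.33,0.038,0,-0.013,0,0,0],
  [0.33,0.038,0,-0.013,0,0,0],
  [0.33,0.038,0,-0.013,0,0,0],
])

```text
t: 48.18
tcp_pos: [673.1, -28.6, 290.0]
tool_rot: [0.08, 3.139, -0.001]
force: [-0.2, 0.2, -0.9]
grip_width: 0.33
finger_force: 0.0
```

```bash
python3 - <<'E'
from h import *
s,im=snap('wrist','w13'); print(s['tcp_pos'])
hsv=cv2.cvtColor(im,cv2.COLOR_RGB2HSV); L=" .:-=+*#%@"
for r_ in hsv[185:285:2,270:370]:
    print(''.join('g' if (45<p[0]<90 and p[1]>90) else ('~' if p[1]>45 else L[min(9,int(p[2])//26)]) for p in r_))
E
```

```text
[673.11480418 -28.61911419 289.979397  ]
*******************+~ggggggggggggggggggggggggggggggggggggggggggggggggggggggggggggggggggg~%%%%%%%%%%%
*****************~ggggggggggggggggggggggggggggggggggggggggggggggggggggggggggggggggggggggggg~%%%%%%%%
**************~ggggggggggggggggggggggggggggggggggggggggggggggggggggggggggggggggggggggggggggggg~%%%%%
***********~ggggggggggggggggggggggggggggggggggggggggggggggggggggggggggggggggggggggggggggggggggggg%%%
*********~ggggggggggggggggggggggggggggggggggggggggggggggggggggggggggggggggggggggggggggggggggggggggg~
*******~ggggggggggggggggggggggggggggggggggggg~~~~@@~~~~~~~@@~~~~gggggggggggggggggggggggggggggggggggg
*****~ggggggggggggggggggggggggggggggggg~~~~~~~~~~~~@@@@@~@~~~~~~~~~~~ggggggggggggggggggggggggggggggg
***~gggggggggggggggggggggggggggggggg~@~~~~~@@@~@@~~~@@@@~~~~~~~~~~~~~~~~gggggggggggggggggggggggggggg
**ggggggggggggggggggggggggggggggg~@~~~~@@@@@~~@@@@~@@@~~~~~~~~~~~~~~~~~~~~~ggggggggggggggggggggggggg
~gggggggggggggggggggggggggggggg~~~~~~~~~~~~~~~@@@@~@~~~~~~~~~~~~~~~~~~~~~~~~~ggggggggggggggggggggggg
ggggggggggggggggggggggggggggg~~~~~~~~~~~~~~~~~~~~
[... 3289 characters left out ...]
  ~~~ ----       ~~~~~gggggggggggggggggggggggggggggggggggggggggggggggggggg ~~  ~      -===.~   
~~ ~ ~~  ~ :--:    ~~~   ~~gggggggggggggggggggggggggggggggggggggggggggggggggggg~~~~ ~~  .  -==-~~~ ~
 ~~~  ~  ~ .--:~   ~~ ~~~~~gggggggggggggggggggggggggggggggggggggggggggggggggggg~~~~~~~~... -==:  ~~~
~~ ~~~~ ~~~~~~      ~ ~~ ~gggggggggggggggggggggggggggggggggggggggggggggggggggggg ~~~~ ~ ..    ~    ~
~~  ~   ~ ~ ~        ~  ~~gggggggggggggggggggggggggggggggggggggggggggggggggggggg~~~~  ~. ..g ~ ~  ~ 
~~ ~  ~  ~ ~ ~  ~  ~~~~ ~ggggggggggggggggggggggggggggggggggggggggggggggggggggggg   ~~~~. ..~  ~ ~ ~ 
~   ~  ~~   ~~~    ~~~~~~gggggggggggggggggggggggggggggggggggggggggggggggggggggggg ~~  ~  .  ~~ ~  ~
```

```bash
python3 - <<'E'
from h import *
np.set_printoptions(precision=1,suppress=True)
s=r.sense()
print(back('wrist',[[323.5,247]],24,s),back('wrist',[[328,225]],46,s))
_,im=snap('top','t9'); a=cv2.imread('pics/t8.png'); b=cv2.imread('pics/t9.png')
d=cv2.absdiff(a,b).max(2)[190:245,335:420]; print('tray diff frac',(d>40).mean())
A=a[192:242,340:418]; m=cv2.matchTemplate(b,A,cv2.TM_CCOEFF_NORMED); print(cv2.minMaxLoc(m))
L=" .:-=+*#%@"; g=cv2.cvtColor(b,6)
for row in g[192:242,335:420]: print(''.join(L[min(9,int(v)//26)] for v in row))
E
```

```text
[[711.1 -30.3  24. ]] [[682.8 -25.4  46. ]]
tray diff frac 0.3533689839572193
(-0.3710310757160187, 0.6128399968147278, (247, 291), (349, 191))
%%%%%%%%%%%%%%%%%%%%%%%%%%%%%%%%%%%%%%%%%%%%%%%%%%%%%%*******************************
%%%%%%%%%%%%%%%%%%%%%%%%%##%%%%%%%%%%%%%%%%%%%%%%%%%%%%*****+++++++++++++++++********
%%%%%%%%%%%%%%%%%%%%###*++*############################*++++==================++*****
##%%%%%%%%%%%%%%%%#**++====+++++++++++++++++++++++++++++======================++*****
%##%%%%%%%%%%%%%%#*+==========================================================+++****
%%%#%%%%%%%%%%%%##+=====+++***++++++++++++*+++**++**+++**+++*+++***+****+++*+++++++**
%%%%%%%%%%%%%%%%#*==*++*######################################################**+++**
%%%%%%%%%%%%%%%%*+=+++*#########################################################*+***
%%%%%%%%%%%%%%%#*==++*###########################################################*+**
%%%%%%%%%%%%%%%#+==++############################################################****
%%%%%%%%%%%%%%%#*=+++*####**#*####################################################***
%%%%%%%%%%
[... 2643 characters left out ...]
#%%#####*+++
%%%%%%%%%%%%%%%%##*==+*#%%%%%%%%%%%%%%%%%%%%%%%%%%%%%%%%%#%###########%#%%%######*++*
%%%%%%%%%%%%%%%%##*+==++*###**************************************#######***##**++++*
%%%%%%%%%%%%%%%%####**+=============================+===========+++++++++++++++===***
%%%%%%%%%%%%%%%#######**++===============================+++++++++++++++++++++++++***
%%%%%%%%%%%%%%%##################################################################%%%%
%%%%%%%%%%%%%%%%#######%%%%%%%%%%%%%%%%%%%%%%%%%%%%%%%%%%%%%%%%%#%%%%%%%%%%%%%%%%%%%%
%%%%%%%%%%%%%%%%%#####%%%%%%%%%%%%%%%%%%%%%%%%%%%%%%%%%%%%%%%%%%%%%%%%%%%%%%%%%%%%%%%
%%%%%%%%%%%%%%%%%%##%%%%%%%%%%%%%%%%%%%%%%%%%%%%%%%%%%%%%%%%%%%%%%%%%%%%%%%%%%%%%%%%%
```

```bash
python3 - <<'E'
from h import *
s=r.sense(); print(s['t'],s['force']); print(r.finish_job())
E
```

```text
48.275 [ 0.70906229  0.38350442 -0.10226494]
the job is handed in; nothing more can be done
None
```

I handed the job in at about 48 s. All three knobs are in the bowl, all three plugs lie in the tray with noses to the wall, and the jaw is pushed against its home stop. The tray was knocked about 25 mm aside near the end, but the plugs stayed square inside it. The hand-in gave no verdict.

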